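# Peel a wet tray off the nest and hold it out over the chopping block

## Robot

A 6-joint arm with a two-finger parallel gripper is mounted at the origin on the work surface. World frame = base frame: x ahead of the robot, y to its left, z up, the work surface at z = 0. Lengths are in m, angles in rad, forces in N, time in s.
With the tool pointing down it reaches from about 0.35 to 0.975 m from the base axis. Payload 17.4 kg.
Tool frame: the origin (TCP) lies at the very end of the fingers, on their centre line; the grasp point (between the pads) lies 19 mm behind it; y points along the fingers, z is the direction in which the jaws open and shut, and the axes are right-handed (so a half turn about y gives the same grasp; the last joint's range is limited). The gripper opens to 85 mm and grips with 20 to 120 N. Pads are 22 mm wide; open, the fingers measure 114 mm over their backs; the gripper's body (76 mm by 85 mm) begins 54 mm behind the grasp point. The pads swing forward as they close: fully open they stand 13 mm farther back than shut.
Start: joints at [-0.038, 0.116, 1.442, -0, 1.584, -0.038], TCP at [0.675, -0, 0.193] pointing down, gripper open.
Joint ranges: [-2.83, 2.83], [-0.83, 2.19], [0.07, 2.5], [-1.14, 4.28], [0.01, 3], [-2.97, 2.97]. Speed limits (rad/s): [1.89, 1.89, 2.22, 3.14, 3.14, 3.14].

## Interface

Orientations are given as a unit quaternion [x, y, z, w].
In Python, from bench import r, read_camera gives the robot as it stands.
- The arm moves only by the tool arm_command, never from a script. Its argument "plan" is text: rows parted by semicolons, each of 4 numbers parted by spaces: the shift along the tool's x, y, z in m, then the turn about the tool's y in degrees. A call has exactly 8 rows; each row is the pose to reach, as a shift and turn from the pose commanded when the call began, along the tool's axes at that moment; what a row does not reach only later rows make up. A row lasts 1/12 s, in which the tool goes at most 41.7 mm and 7.16 degrees, less where a joint would pass 70% of its speed; a pose out of reach is approached as far as the arm can. A call with a gripper value outside its range is refused whole. "fingers" is the finger opening in m, from 0 to 0.0854, set as the call begins (left out, the last holds). The fingers move at their own pace and stop on an object; "newtons" is the grip in N (left out, the last holds). Time passes only in rows, so rows that repeat a pose let the fingers close, or fill a call up. It gives the time, the measured TCP pose, the force and the opening at its end, in the units of the state.
- r.state(): the state, without advancing time (a new reading comes with each control period).
- read_camera(name): name is "scene" or "side" or "wrist"; returns a dict with "pixels" (400x640x3 uint8, blue, green, red), "vertical_fov" (degrees; the focal length in pixels is half the picture's height over the tangent of half this angle, whatever the lens; pixels are square), "cx", "cy" (the principal point, pixels), "D" ([k1, k2, p1, p2, k3] as OpenCV has them; the pictures are not rectified), "rvec" (rotation vector, rad) and "tvec" (3), from world to camera coordinates, as OpenCV has them. Camera axes: x right, y down, z forward; pixel columns grow to the right and rows downward; lengths in m; the calibration is good to about 2 mm. A picture is of the moment at which its call begins. There is no depth.
- r.close_job(): hands the job in, once; it reports no verdict.
The state is a dict: "t": time; "joint_positions": joint angles; "qd": joint speeds; "tau": joint torques, N m; "position": TCP position; "orientation": TCP orientation; "wrist_force": force on the tool from outside, world axes, zero at the start; "torque": the same for the moment, N m; "grip_width": finger opening in m.
Only numpy, scipy, OpenCV 4.12 (cv2) and the standard library are available. Lean on these libraries where they do the work, as an engineer would, in place of code of your own. Each camera call takes 0.05 s, during which the arm holds its last target.

## Task

The washed white trays were stacked wet and cling together. Pinch only the top tray at one of its corners and peel it off: tip that corner up ahead of the others, a finger's breadth or more, while the corner diagonally across still sits down, then take the tray away so that the one beneath stays seated in the stack. Finish holding it out level and still, about a hand's breadth above the middle of the round chopping block, ready for the cook's slices, with nothing but the gripper supporting it; leave the cleaver and the seasoning shaker where they are.

Things in the scene. Friction and masses are not known exactly. Their poses are not given: they have to be found in the camera images.
- tray_top: Top tray of the nest: white plastic, dark blue lip, 240 (its x) x 180 (y) x 34 mm, corners cut by 28 mm, 90 to 160 g. Origin: centre of its underside, z up. Its top 14 mm are an upright rim 8 mm thick, vertical inside and out; below, the body is 9 mm or more narrower all round. Open inside, 31 mm deep. Its rim stands on the next tray's rim, outsides flush: deeper than 14 mm the outer finger presses on both.
- corner_a (a point): Middle of the top outer edge of the top tray's +x +y cut corner, at +106, +76, +34 mm in the tray's frame. The cut is 40 mm long at 45 degrees to the sides. Here the tray clings to the one below: about 3 N a corner, 10 to 15 N for the whole tray at once; it lets go once the corner is about 5 mm up.
- corner_b (a point): Middle of the top outer edge of the top tray's -x +y cut corner, at -106, +76, +34 mm in the tray's frame. The cut is 40 mm long at 45 degrees to the sides. Here the tray clings to the one below: about 3 N a corner, 10 to 15 N for the whole tray at once; it lets go once the corner is about 5 mm up.
- corner_c (a point): Middle of the top outer edge of the top tray's -x -y cut corner, at -106, -76, +34 mm in the tray's frame. The cut is 40 mm long at 45 degrees to the sides. Here the tray clings to the one below: about 3 N a corner, 10 to 15 N for the whole tray at once; it lets go once the corner is about 5 mm up.
- corner_d (a point): Middle of the top outer edge of the top tray's +x -y cut corner, at +106, -76, +34 mm in the tray's frame. The cut is 40 mm long at 45 degrees to the sides. Here the tray clings to the one below: about 3 N a corner, 10 to 15 N for the whole tray at once; it lets go once the corner is about 5 mm up.
- tray_second: The next tray, the same as the top one and seated 14 mm lower. It clings to the tray below about twice as strongly as the top tray clings to it, but can be pulled out by mistake; it must stay seated. Origin: centre of its underside.
- stack: The three lowest trays of the nest, held fast on the steel counter; origin on the counter at the centre of the nest, same axes as the trays. The lips of the five trays stand 34, 48, 62, 76 and 90 mm above the counter.
- block: Round wooden chopping block with a steel band, 320 mm across, 60 mm high, heavy and fixed; origin at the centre of its underside.
- block_top (a point): The middle of the chopping block's upper face, 60 mm above the counter; z up.
- cleaver: Bystander: cleaver lying flat on the counter, 310 mm long, blade 200 x 80 x 4 mm towards its +x, dark wooden handle 24 mm thick towards its -x; origin between the two, on the counter, 20 mm inside the blade's handle end.
- shaker: Bystander: aluminium seasoning shaker, 60 mm across, 106 mm high; origin at the centre of its foot.

How it is judged:
On the way, in this order (a step that is already met when the one before it is completed fails the run):
1. one corner of the top tray is lifted first, clearly higher than its neighbours, while the corner diagonally across is still seated (((z of corner_a in the frame of tray_second above 0.06 m and z of corner_c in the frame of tray_second below 0.054 m and z of each of corner_b, corner_d in the frame of tray_second below 0.058 m) or (z of corner_a in the frame of tray_second above 0.068 m and z of corner_c in the frame of tray_second below 0.054 m and z of each of corner_b, corner_d in the frame of tray_second below 0.064 m) or (z of corner_b in the frame of tray_second above 0.06 m and z of corner_d in the frame of tray_second below 0.054 m and z of each of corner_a, corner_c in the frame of tray_second below 0.058 m) or (z of corner_b in the frame of tray_second above 0.068 m and z of corner_d in the frame of tray_second below 0.054 m and z of each of corner_a, corner_c in the frame of tray_second below 0.064 m) or (z of corner_c in the frame of tray_second above 0.06 m and z of corner_a in the frame of tray_second below 0.054 m and z of each of corner_b, corner_d in the frame of tray_second below 0.058 m) or (z of corner_c in the frame of tray_second above 0.068 m and z of corner_a in the frame of tray_second below 0.054 m and z of each of corner_b, corner_d in the frame of tray_second below 0.064 m) or (z of corner_d in the frame of tray_second above 0.06 m and z of corner_b in the frame of tray_second below 0.054 m and z of each of corner_a, corner_c in the frame of tray_second below 0.058 m) or (z of corner_d in the frame of tray_second above 0.068 m and z of corner_b in the frame of tray_second below 0.054 m and z of each of corner_a, corner_c in the frame of tray_second below 0.064 m))), for 0.02 s.
2. the top tray is wholly off, lifted clear of the nest, in the fingers, with the second tray still seated (contact force between the fingers and tray_top above 2 N and contact force between tray_top and tray_second below 0.2 N and distance of tray_second from where it was at the start of the episode below 0.01 m and angle between tray_second's own z axis and vertical below 0.05 rad and z of each of corner_a, corner_b, corner_c, corner_d in the frame of tray_second above 0.068 m), for 0.1 s.
At the end, for the whole second after the job is handed in: The fingers alone hold the top tray, still, level within 12 degrees, its middle within 60 mm of the chopping block's middle seen from above, its underside 40 to 160 mm above the block; the second tray moved under 10 mm, and cleaver and shaker under 20 mm (contact force between the fingers and tray_top above 2 N and contact force between tray_top and tray_second below 0.2 N and contact force between tray_top and stack below 0.2 N and contact force between tray_top and block below 0.2 N and contact force between tray_top and cleaver below 0.2 N and contact force between tray_top and shaker below 0.2 N and horizontal distance between tray_top and block_top below 0.06 m and z of tray_top in the frame of block_top between 0.04 and 0.16 m and angle between tray_top's own z axis and vertical below 0.21 rad and distance of tray_second from where it was at the start of the episode below 0.01 m and angle between tray_second's own z axis and vertical below 0.05 rad and distance of each of cleaver, shaker from where it was at the start of the episode below 0.02 m and linear speed of tray_top below 0.03 m/s and angular speed of tray_top below 0.2 rad/s); the arm keeps its last pose, push and grip.
It fails at once if the second tray is pulled out of its seat (more than 10 mm) (distance of tray_second from where it was at the start of the episode above 0.01 m).
It fails at once if a bystander is shoved away or tipped over (distance of any of cleaver, shaker from where it was at the start of the episode above 0.02 m or angle between shaker's own z axis and vertical above 0.4 rad).
It also fails if it takes over 38 s, if anything falls off the work surface, if the arm or the gripper's body presses on something with over 40 N, if the wrist force passes 120 N, or if a joint passes its speed limit or range.

## Working session

There is one attempt and no reset: what is moved stays moved. The work goes in short steps, Python scripts to look and compute and a tool call to move; the robot and the scene stay as the last step left them, time stands still between calls to the robot, and variables do not carry over. Pictures are saved under pics/ and viewed, and the job is handed in when it is done.

Besides the shell and the picture viewer there is one more tool, called after ">>>" as name(argument=value, ...), one argument or row to a line, values as JSON. arm_command: Moves the arm, as the interface text tells. Its arguments: {"type":"object","properties":{"plan":{"type":"string"},"fingers":{"type":"number"},"newtons":{"type":"number"}},"required":["plan"]}

```bash
ls; mkdir -p pics
python3 - <<'E'
from bench import r, read_camera
import cv2,pickle
for n in ["scene","side","wrist"]:
    c=read_camera(n); cv2.imwrite(f"pics/{n}0.png",c["pixels"]); pickle.dump(c,open(f"{n}0.pkl","wb"))
    print(n,c["vertical_fov"],c["cx"],c["cy"],c["D"],c["rvec"],c["tvec"])
print(r.state())
E
```

```text
pics
scene 57.79243057087888 319.9633492769859 200.09910587839127 [-0.04440873  0.          0.          0.          0.        ] [ 0.91970704  2.54242114 -1.02085987] [ 0.44846438 -0.18090647  1.3513644 ]
side 50.54703183895458 312.57701702631874 201.85956852315536 [-0.01214063  0.          0.          0.          0.        ] [ 2.0390231  -0.57958061  0.33669029] [-0.48222738  0.23164214  0.96622838]
wrist 64.48051341565754 319.5282554422303 200.5820052069769 [-0.02739726  0.          0.          0.          0.        ] [-2.86277341e+00 -6.68049875e-04  1.38453593e-03] [-0.67528943 -0.03658858  0.37878847]
{'t': 0.15, 'joint_positions': array([-3.77668454e-02,  1.16385963e-01,  1.44209044e+00,  2.27925854e-05,
        1.58400570e+00, -3.77936774e-02]), 'qd': array([-0.00020494, -0.00208731, -0.00152974, -0.00091772, -0.00060377,
       -0.00016665]), 'tau': array([ 7.81324125e-04, -7.32512355e+01, -6.32847619e+01, -3.31336332e-05,
        5.00968890e-03,  2.64853352e-04]), 'position': array([6.74828080e-01, 2.74275628e-05, 1.92338199e-01]), 'orientation': array([-0.50021463,  0.50022925, -0.49975709,  0.49979884]), 'wrist_force': array([-0.59523449,  0.27922927, -0.83682298]), 'torque': array([ 0.0101406 ,  0.01553737, -0.01863515]), 'grip_width': 0.08527599528377579}
```

View pics/scene0.png

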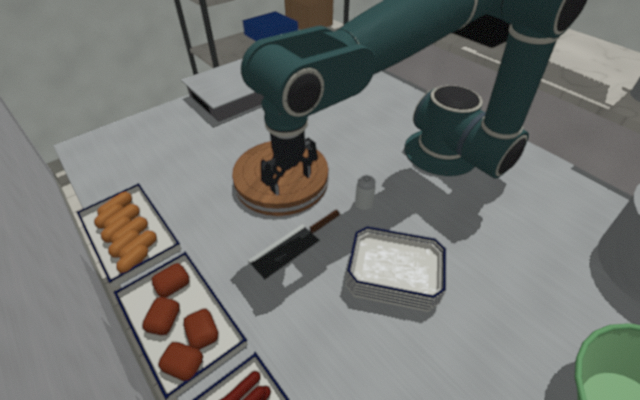

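View pics/side0.png

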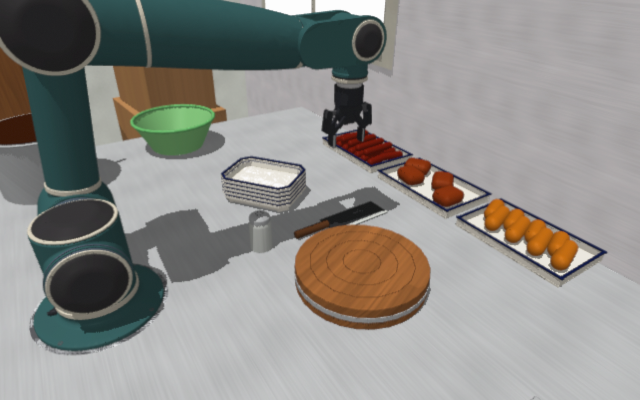

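View pics/wrist0.png

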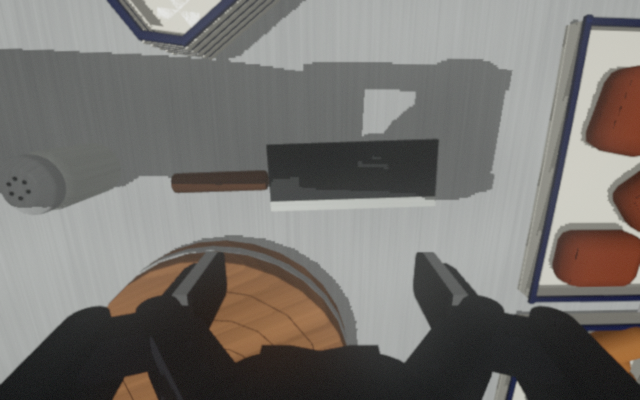

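Run:
```python
import cv2
a=cv2.imread("pics/scene0.png")[220:320,335:460]; cv2.imwrite("pics/sc_crop.png",cv2.resize(a,None,fx=6,fy=6,interpolation=cv2.INTER_CUBIC))
a=cv2.imread("pics/side0.png")[145:220,210:315]; cv2.imwrite("pics/si_crop.png",cv2.resize(a,None,fx=7,fy=7,interpolation=cv2.INTER_CUBIC))
a=cv2.imread("pics/scene0.png")[130:220,220:385]; cv2.imwrite("pics/sc_crop2.png",cv2.resize(a,None,fx=4.8,fy=4.8,interpolation=cv2.INTER_CUBIC))
```

```text
(no output)
```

View pics/sc_crop.png

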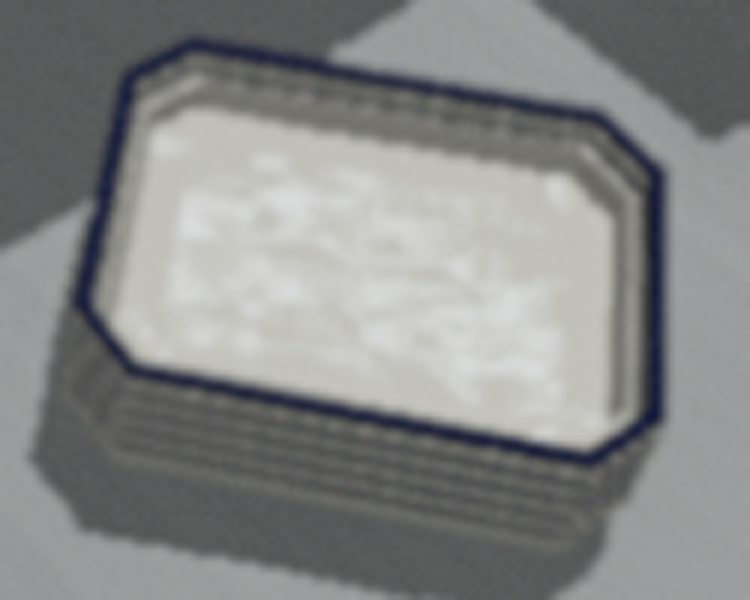

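View pics/si_crop.png

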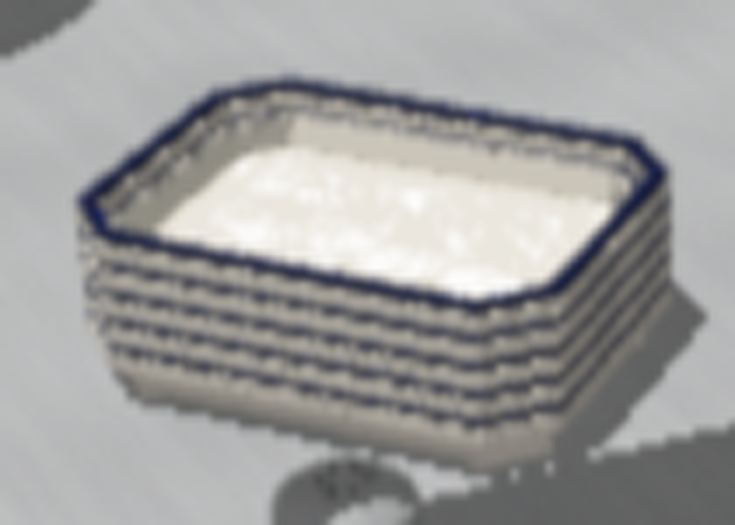

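View pics/sc_crop2.png

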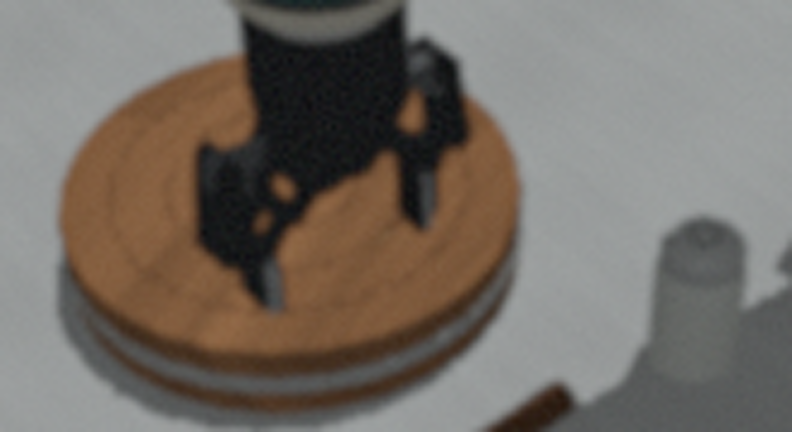

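```bash
cat > h.py <<'E'
import cv2,numpy as np,pickle
def KD(c):
    h=c["pixels"].shape[0]; f=h/2/np.tan(np.radians(c["vertical_fov"])/2)
    return np.array([[f,0,c["cx"]],[0,f,c["cy"]],[0,0,1.]]),np.array(c["D"],float)
def proj(c,P):
    K,D=KD(c); return cv2.projectPoints(np.asarray(P,float).reshape(-1,1,3),np.array(c["rvec"]),np.array(c["tvec"]),K,D)[0].reshape(-1,2)
def ground(c,uv,z):
    K,D=KD(c); n=cv2.undistortPoints(np.asarray(uv,float).reshape(-1,1,2),K,D).reshape(-1,2)
    R=cv2.Rodrigues(np.array(c["rvec"]))[0]; C=-R.T@np.array(c["tvec"])
    d=np.c_[n,np.ones(len(n))]@R
    return C+d*((z-C[2])/d[:,2])[:,None]
OCT=np.array([[120,62],[92,90],[-92,90],[-120,62],[-120,-62],[-92,-90],[92,-90],[120,-62]])/1000.
E
python3 - <<'E'
from h import *
from scipy.optimize import least_squares
c={n:pickle.load(open(n+"0.pkl","rb")) for n in ["scene","side","wrist"]}
s=(np.array([(197,40),(600,112),(661,172),(660,420),(592,462),(130,372),(82,298),(128,72)])+.5)/6-.5+[335,220]
q=(np.array([(290,80),(635,140),(667,175),(555,292),(478,303),(108,235),(83,203),(215,92)])+.5)/7-.5+[210,145]
gs=ground(c["scene"],s,.09);gq=ground(c["side"],q,.09)
print(gs.round(3),gq.round(3),gs.mean(0),gq.mean(0))
def dist(P,p):
    cs,sn=np.cos(p[2]),np.sin(p[2]);return OCT@np.array([[cs,sn],[-sn,cs]])+p[:2]
def fit(sets):
  best=None
  for y0 in np.arange(0,np.pi,np.pi/8):
    def f(p):
        V=np.c_[dist(0,p),np.full(8,.09)];o=[]
        for n,uv in sets:
            d=proj(c[n],V); D=np.linalg.norm(d[:,None]-uv[None],axis=2); j=D.argmin(0); o.append((d[j]-uv).ravel())
        return np.concatenate(o)
    r=least_squares(f,[*gs.mean(0)[:2],y0])
    if best is None or r.cost<best.cost: best=r
  return best
for S in ([("scene",s)],[("side",q)],[("scene",s),("side",q)]):
    b=fit(S);print(b.x,np.degrees(b.x[2]),b.cost)
    V=dist(0,b.x)
p=b.x
R=np.array([[np.cos(p[2]),-np.sin(p[2])],[np.sin(p[2]),np.cos(p[2])]])
for n,k in zip("abcd",[(.106,.076),(-.106,.076),(-.106,-.076),(.106,-.076)]): print(n,R@k+p[:2])
# shaker, cleaver points, block
print("shaker top", ground(c["side"],[(261,217)],.106),ground(c["scene"],[(367,180)],.106))
for n in ["scene","side"]:
    im=c[n]["pixels"].astype(int); m=((im[:,:,2]-im[:,:,0])>40).astype(np.uint8)
    k,l,st,ce=cv2.connectedComponentsWithStats(m)
    for i in range(1,k):
        if st[i,4]>1500: print(n,st[i],ce[i])
    im=c[n]["pixels"]
print("blk", ground(c["side"],[(295,264),(430,264),(362,227)],.06), ground(c["scene"],[(233,177),(328,178)],.06))
E
```

```text
[[0.523 0.13  0.09 ]
 [0.415 0.274 0.09 ]
 [0.421 0.312 0.09 ]
 [0.52  0.386 0.09 ]
 [0.555 0.38  0.09 ]
 [0.665 0.236 0.09 ]
 [0.656 0.198 0.09 ]
 [0.56  0.124 0.09 ]] [[0.555 0.381 0.09 ]
 [0.665 0.234 0.09 ]
 [0.659 0.194 0.09 ]
 [0.56  0.122 0.09 ]
 [0.527 0.13  0.09 ]
 [0.417 0.271 0.09 ]
 [0.419 0.307 0.09 ]
 [0.518 0.387 0.09 ]] [0.53933882 0.25497856 0.09      ] [0.53996442 0.25318809 0.09      ]
[0.53894965 0.25460379 2.21154554] 126.7122256778624 5.409576925561783
[0.5404018  0.25402615 2.21719608] 127.03597799673177 3.242642170774535
[0.53961333 0.25445463 2.21331996] 126.81389237315186 9.296509132513764
a [0.41525171 0.29377621]
b [0.54228587 0.12405195]
c [0.66397495 0.21513305]
d [0.53694079 0.3848573 ]
shaker top [[ 0.4035483  -0.01253692  0.106     ]] [[0.40649598 0.00958941 0.106     ]]
scene [ 233  142   95   65 3206] [276.58390518 178.10605115]
scene [  94  191   62   81 2841] [124.03343893 230.54980641]
scene [ 143  263   45   71 1707] [164.78617458 298.91739895]
scene [ 159  309   59   71 2081] [189.37578087 345.75108121]
side [   0   48   35   96 2318] [ 13.50172563 103.22389991]
side [ 113   66  113   74 4420] [160.76764706  92.0561086 ]
side [ 484  199   95   71 2859] [530.95592865 233.51171738]
side [ 295  225  135   93 9971] [361.80894594 270.56042523]
blk [[ 0.41085034 -0.17372265  0.06      ]
 [ 0.68188883 -0.34068795  0.06      ]
 [ 0.64110505 -0.13184045  0.06      ]] [[ 0.69075023 -0.31046374  0.06      ]
 [ 0.45815497 -0.10969964  0.06      ]]
```

Run:
```python
from h import *
from scipy.spatial.transform import Rotation as Ro
from scipy.optimize import least_squares
from bench import r
s=r.state();print(Ro.from_quat(s["orientation"]).as_matrix().round(4), s["position"])
c={n:pickle.load(open(n+"0.pkl","rb")) for n in ["scene","side","wrist"]}
R=cv2.Rodrigues(c["wrist"]["rvec"])[0];print("wristcam",-R.T@c["wrist"]["tvec"])
for n,band in (("side",(226,262)),("scene",(143,176))):
    im=c[n]["pixels"].astype(int); m=((im[:,:,2]-im[:,:,0])>40)
    pts=[]
    x0,x1=(295,430) if n=="side" else (233,329)
    for y in range(*band):
        xs=np.where(m[y,x0:x1])[0]+x0
        if len(xs): pts+= [(xs[0],y),(xs[-1],y)]
    pts=np.array(pts,float); g=ground(c[n],pts,.06)[:,:2]
    for k in (1,):
        f=least_squares(lambda p:np.hypot(*(g-p).T)-.16,[.56,-.22],loss="soft_l1",f_scale=.003)
    print(n,f.x,np.abs(f.fun).max(),np.median(np.abs(f.fun)))
for n,uv in (("wrist",[(30,183)]),("side",[(261,217)]),("scene",[(367,180)])): print(ground(c[n],uv,.106))
print("cleaver",ground(c["wrist"],[(172,182),(268,180),(438,140),(436,206),(270,209)],.01))
print(proj(c["wrist"],[[.664,.2151,.09]]))
```

```text
[[ 0.e+00 -9.e-04  1.e+00]
 [-1.e+00  1.e-04  0.e+00]
 [-1.e-04 -1.e+00 -9.e-04]] [6.74828080e-01 2.74275628e-05 1.92338199e-01]
wristcam [0.67564565 0.06929397 0.37354591]
side [ 0.54844791 -0.24870014] 0.044116773343772675 0.00200811935759021
scene [ 0.55906578 -0.23615409] 0.03083073434883593 0.003627520989142846
[[0.41895006 0.00874282 0.106     ]]
[[ 0.4035483  -0.01253692  0.106     ]]
[[0.40649598 0.00958941 0.106     ]]
cleaver [[ 0.50114691 -0.01207042  0.01      ]
 [ 0.61491537 -0.00972803  0.01      ]
 [ 0.80981329  0.03685658  0.01      ]
 [ 0.81536235 -0.04147097  0.01      ]
 [ 0.61574746 -0.04534813  0.01      ]]
[[304.47323361 -89.86634547]]
```

>>> arm_command(
  plan="-0.03 0 -0.002 1; -0.065 0 -0.004 2.5; -0.105 0.005 -0.007 4; -0.145 0.01 -0.01 5.5; -0.18 0.02 -0.013 7; -0.205 0.025 -0.015 8; -0.216 0.03 -0.015 8.2; -0.216 0.03 -0.015 8.2",
  fingers=0.045,
  newtons=20,
)

```text
t: 0.82
position: [0.6592, 0.218, 0.1612]
orientation: [-0.464, 0.534, -0.534, 0.463]
wrist_force: [0.6, 0.2, -0.2]
grip_width: 0.045
```

Run:
```python
from h import *
from bench import r,read_camera
for n in ["wrist","side","scene"]:
    c=read_camera(n);pickle.dump(c,open(n+"1.pkl","wb"));cv2.imwrite(f"pics/{n}1.png",c["pixels"])
    if n=="wrist": print(proj(c,[[.664,.2151,.09],[.675,.2,.09]]))
a=cv2.imread("pics/side1.png")[90:220,200:360]; cv2.imwrite("pics/si_crop1.png",cv2.resize(a,None,fx=4.6,fy=4.6,interpolation=cv2.INTER_CUBIC))
s=r.state();print(s["position"],s["orientation"],s["grip_width"],s["wrist_force"])
```

```text
[[324.94465583 199.7755448 ]
 [340.3574686  215.15195635]]
[0.66027552 0.21501993 0.16308994] [ 0.46296751 -0.53438212  0.53460771 -0.46291622] 0.04499343155485232 [-0.17082974 -0.37767354 -0.06778839]
```

View pics/wrist1.png

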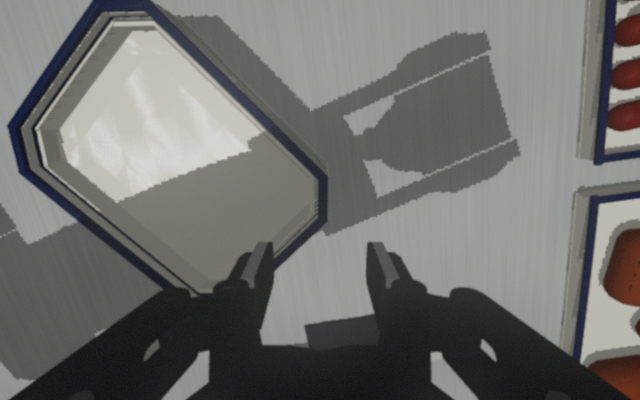

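View pics/si_crop1.png

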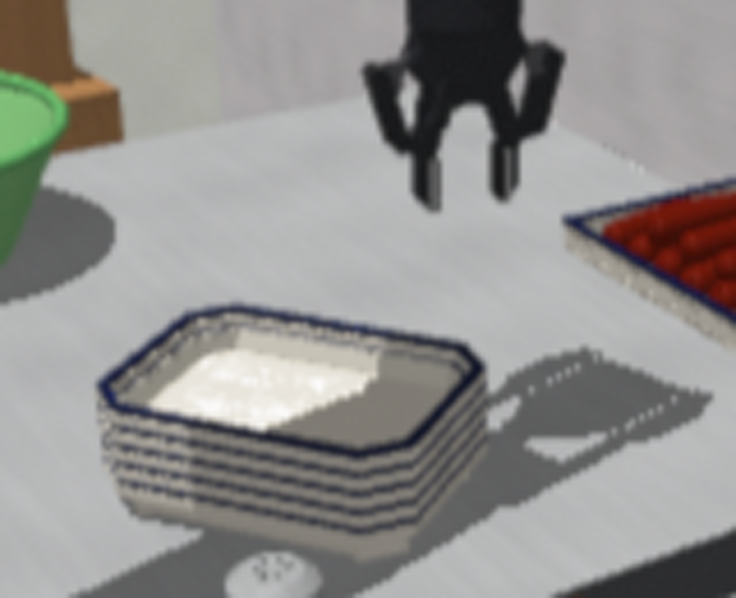

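>>> arm_command(
  plan="0 0.015 0.001 0; 0 0.03 0.001 0; 0 0.045 0.001 0; 0 0.058 0.001 0; 0 0.068 0.001 0; 0 0.076 0.001 0; 0 0.082 0.001 0; 0 0.082 0.001 0",
  fingers=0.03,
)

```text
t: 1.63
position: [0.6606, 0.2157, 0.0794]
orientation: [-0.463, 0.535, -0.534, 0.462]
wrist_force: [0.3, -0.3, -0.4]
grip_width: 0.0301
```

Run:
```python
from h import *
from bench import r,read_camera
for n in ["wrist","side","scene"]:
    c=read_camera(n);pickle.dump(c,open(n+"2.pkl","wb"));cv2.imwrite(f"pics/{n}2.png",c["pixels"])
a=cv2.imread("pics/side2.png")[110:220,210:350]; a=cv2.resize(a,None,fx=5,fy=5,interpolation=cv2.INTER_CUBIC); cv2.imwrite("pics/si_crop2.png",a)
a=cv2.imread("pics/scene2.png")[200:320,335:460]; cv2.imwrite("pics/sc_crop3.png",cv2.resize(a,None,fx=5,fy=5,interpolation=cv2.INTER_CUBIC))
a=cv2.imread("pics/wrist2.png")[100:320,200:440]; cv2.imwrite("pics/wr_crop3.png",cv2.resize(a,None,fx=2.5,fy=2.5,interpolation=cv2.INTER_CUBIC))
s=r.state();print(s["position"],s["orientation"],s["grip_width"],s["wrist_force"])
```

```text
[0.66129442 0.21599642 0.08161576] [ 0.46271354 -0.53431305  0.53456917 -0.46329423] 0.030030041399139028 [-0.51950013 -0.84483931 -0.55442123]
```

View pics/wr_crop3.png

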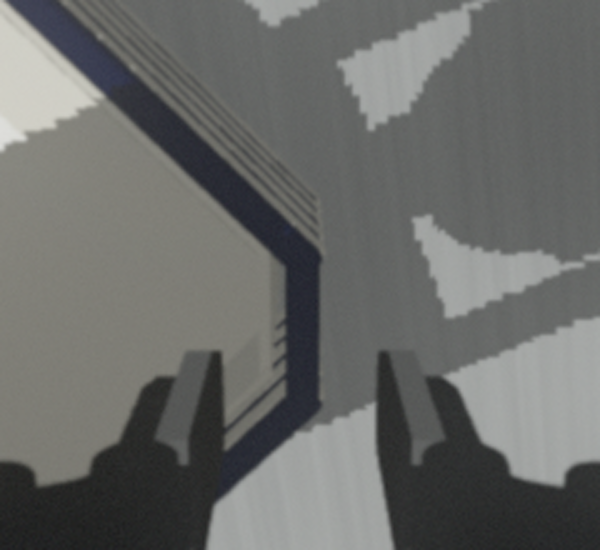

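View pics/si_crop2.png

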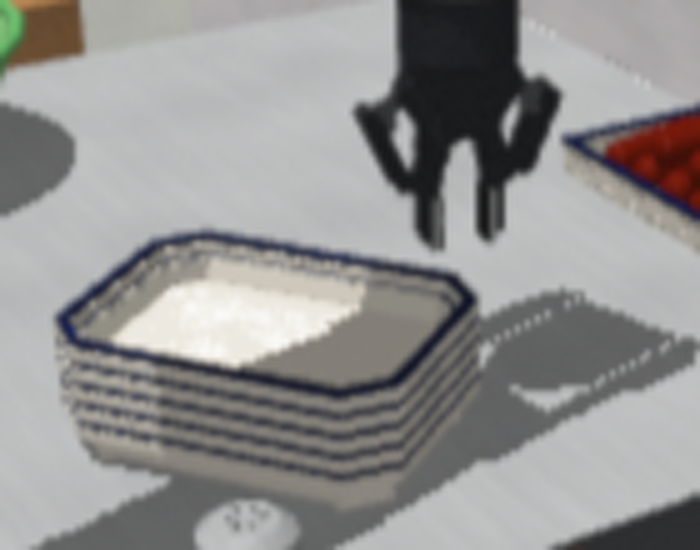

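View pics/sc_crop3.png

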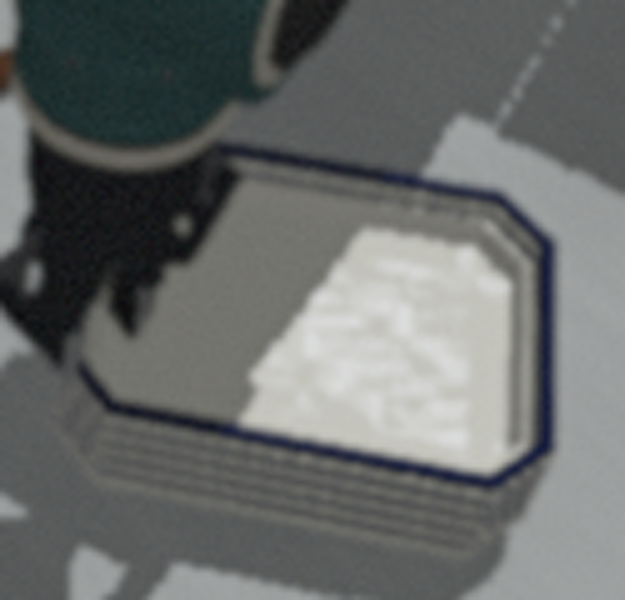

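Run:
```python
from h import *
p=[.6613,.216,.0805]
for n,o,f in (("wrist",(200,100),2.5),("side",(210,110),5),("scene",(335,200),5)):
    c=pickle.load(open(n+"2.pkl","rb"))
    n=np.array([.99,-.143,0]); q=[np.array(p)+n*k for k in(-.015,0,.015)]
    q+=[np.array(k)+[0,0,.0126] for k in q]
    print((proj(c,q+[[.664,.2151,.09]])-o)*f)
```

```text
[[236.71619714 320.46223225]
 [298.56354473 320.54513951]
 [360.42218224 320.60499126]
 [232.47419157 340.37951031]
 [298.46899603 340.47456074]
 [364.47674557 340.53576764]
 [310.60611947 337.37463139]]
[[439.27916483 301.28747548]
 [460.56784844 297.29121266]
 [481.69719048 293.32529263]
 [439.00869936 283.80694822]
 [460.39656414 279.8583254 ]
 [481.6235951  275.9398746 ]
 [464.70535853 283.73543474]]
[[108.0894836  373.11810836]
 [ 83.13040037 386.9655668 ]
 [ 57.86410891 400.97274047]
 [109.94528084 359.19039154]
 [ 84.73633913 373.10052808]
 [ 59.21347879 387.17328179]
 [ 79.0163319  378.38769937]]
```

Run:
```python
from h import *
from scipy.optimize import least_squares
def tri(obs,k):
    cs={n:pickle.load(open(n+k+".pkl","rb")) for n,_ in obs}
    f=lambda p:np.concatenate([(proj(cs[n],[p])[0]-uv) for n,uv in obs])
    r=least_squares(f,[.66,.1,.15]);return r.x.round(4),r.fun.round(1)
c=pickle.load(open("scene0.pkl","rb"))
print("scene0 expected tips",proj(c,[[.6748-.0427,0,.1923],[.6748+.0427,0,.1923],[.6748-.0427,0,.2323],[.6748+.0427,0,.2323]]))
print("seen (276.7,194),(309,177)")
c=pickle.load(open("side0.pkl","rb"))
print("side0 expected",proj(c,[[.6748-.0427,0,.1923],[.6748+.0427,0,.1923],[.6748-.0427,0,.2323],[.6748+.0427,0,.2323]]))
for n in("side","scene","wrist"):
    c=pickle.load(open(n+"1.pkl","rb")); print(n,proj(c,[[.66-.0225,.218,.162],[.66+.0225,.215,.162]]))
a=cv2.imread("pics/side0.png")[60:180,280:420];cv2.imwrite("pics/z1.png",cv2.resize(a,None,fx=5,fy=5,interpolation=cv2.INTER_CUBIC))
```

```text
scene0 expected tips [[305.16612245 191.94962615]
 [278.01819345 207.59147886]
 [304.65894918 180.62742229]
 [276.58359187 196.30368463]]
seen (276.7,194),(309,177)
side0 expected [[332.8379409  164.74939447]
 [357.84897038 157.96745124]
 [333.25086976 151.24593964]
 [358.67606972 144.79822027]]
side [[295.06218463 147.65746326]
 [307.75850134 145.07187155]]
scene [[361.90560651 253.41732149]
 [346.70598855 263.07041335]]
wrist [[283.03257763 233.2882401 ]
 [356.86012511 228.24174703]]
```

View pics/z1.png

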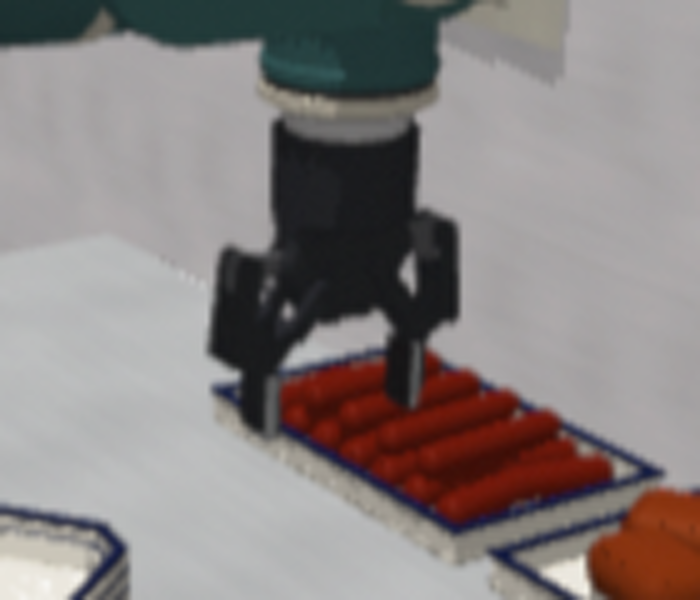

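View pics/scene2.png

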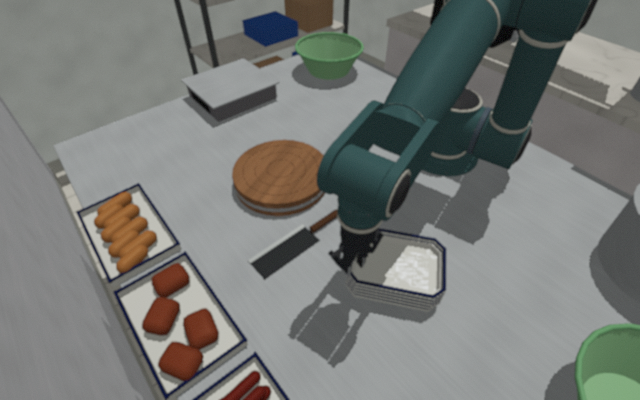

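>>> arm_command(
  plan="0 0.004 0 0; 0 0.008 0 0; 0 0.012 0 0; 0 0.016 0 0; 0 0.02 0 0; 0 0.023 0 0; 0 0.025 0 0; 0 0.025 0 0",
)

```text
t: 2.45
position: [0.6608, 0.2158, 0.0553]
orientation: [-0.463, 0.535, -0.534, 0.463]
wrist_force: [0.3, 0.3, 0.8]
grip_width: 0.0303
```

```bash
cat > snap.py <<'E'
import sys
from h import *
from bench import r,read_camera
k=sys.argv[1]
for n in ["wrist","side","scene"]:
    c=read_camera(n);pickle.dump(c,open(n+k+".pkl","wb"));cv2.imwrite(f"pics/{n}{k}.png",c["pixels"])
def crop(n,x0,y0,x1,y1,f,o):
    a=cv2.imread(f"pics/{n}{k}.png")[y0:y1,x0:x1]; cv2.imwrite("pics/"+o+k+".png",cv2.resize(a,None,fx=f,fy=f,interpolation=cv2.INTER_CUBIC))
crop("side",210,110,350,220,5,"cs");crop("scene",315,200,460,320,5,"cc");crop("wrist",200,100,440,320,2.5,"cw")
s=r.state();print(s["t"],s["position"],s["orientation"],s["grip_width"],s["wrist_force"],s["torque"])
E
python3 snap.py 3
```

```text
2.6 [0.66108528 0.21589553 0.05608668] [ 0.46291038 -0.53442819  0.53450325 -0.46304079] 0.029656979058930326 [ 0.09329034  0.40869627 -0.52245859] [0.03430019 0.03588997 0.07795567]
```

View pics/cw3.png

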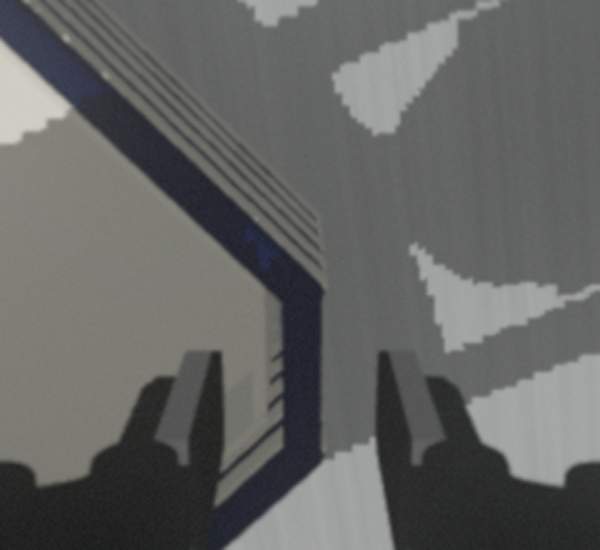

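View pics/cs3.png

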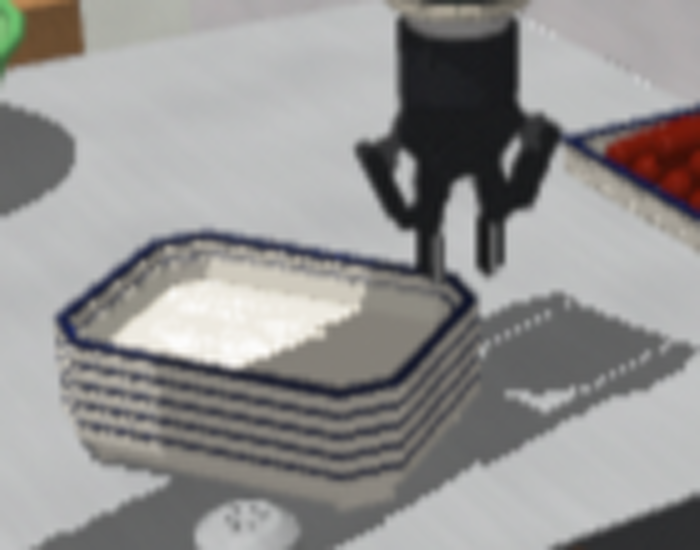

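View pics/cc3.png

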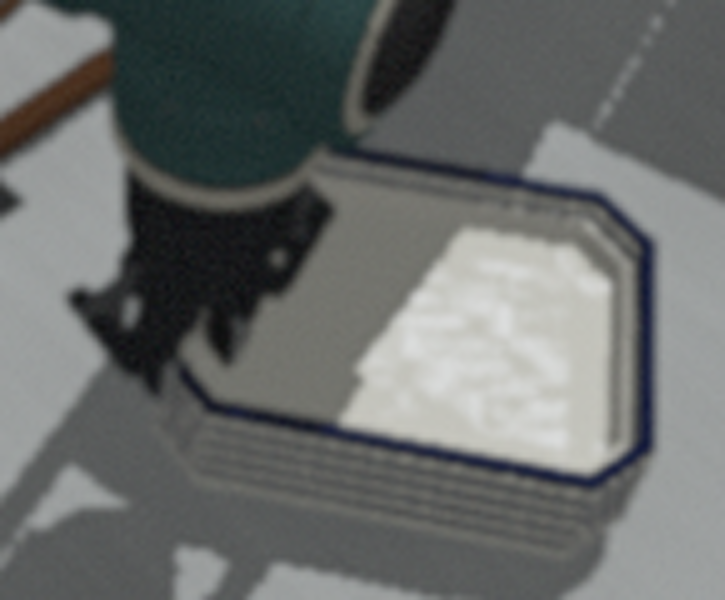

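Run:
```python
from h import *
from scipy.optimize import least_squares
cs={n:pickle.load(open(n+"3.pkl","rb")) for n in("side","scene","wrist")}
def tri(obs):
    f=lambda p:np.concatenate([(proj(cs[n],[p])[0]-uv) for n,uv in obs])
    r=least_squares(f,[.66,.1,.15]);return r.x.round(4),r.fun.round(1)
print(tri([("side",(296.6,165)),("scene",(361.6,272))]),tri([("side",(307.8,164.4)),("scene",(346,279))]))
d=np.array([.99,-.143,0]);l=np.array([.143,.99,0])
for h in (.08,.09,.095,.1,.105,.11):
  P=[np.array([.6611,.2159,h])+d*s*.015+l*t for s in(-1,1) for t in (.011,-.011)]
  P=[P[0],P[2]]
  print(h,((proj(cs["wrist"],P)-(200,100))*2.5).round(0).tolist(),((proj(cs["side"],P)-(210,110))*5).round().tolist(),((proj(cs["scene"],P)-(315,200))*5).round().tolist())
```

```text
(array([0.6425, 0.2266, 0.0978]), array([-1.2, -0.2, -0.9,  0.2])) (array([0.6816, 0.2158, 0.094 ]), array([-0.4, -0.1, -0.3,  0. ]))
0.08 [[225.0, 313.0], [368.0, 313.0]] [[433.0, 295.0], [475.0, 287.0]] [[221.0, 390.0], [171.0, 418.0]]
0.09 [[221.0, 330.0], [372.0, 331.0]] [[433.0, 281.0], [475.0, 274.0]] [[223.0, 379.0], [172.0, 407.0]]
0.095 [[218.0, 340.0], [374.0, 340.0]] [[432.0, 275.0], [475.0, 267.0]] [[224.0, 373.0], [173.0, 402.0]]
0.1 [[216.0, 350.0], [377.0, 351.0]] [[432.0, 268.0], [475.0, 260.0]] [[224.0, 368.0], [173.0, 396.0]]
0.105 [[213.0, 361.0], [380.0, 362.0]] [[432.0, 261.0], [475.0, 253.0]] [[225.0, 362.0], [174.0, 391.0]]
0.11 [[210.0, 373.0], [382.0, 373.0]] [[432.0, 254.0], [475.0, 246.0]] [[226.0, 356.0], [174.0, 385.0]]
```

>>> arm_command(
  plan="0 0.002 0 0; 0 0.004 0 0; 0 0.006 0 0; 0 0.008 0 0; 0 0.01 0 0; 0 0.01 0 0; 0 0.01 0 0; 0 0.01 0 0",
  fingers=0.02,
)

```text
t: 3.27
position: [0.661, 0.2159, 0.046]
orientation: [-0.463, 0.534, -0.534, 0.463]
wrist_force: [-0.2, -0.1, 1.1]
grip_width: 0.0199
```

```bash
sed -i 's/"cw")/"cw"); crop("side",270,120,330,190,8,"ct"); crop("scene",325,230,395,300,8,"cu")/' snap.py; python3 snap.py 4
```

```text
3.4167 [0.66106355 0.21586377 0.04604594] [ 0.46289923 -0.53444751  0.53449861 -0.46303499] 0.01987774679139219 [ 0.12686077 -0.58386002 -0.18322651] [ 0.04359882  0.0441899  -0.02636674]
```

View pics/cw4.png

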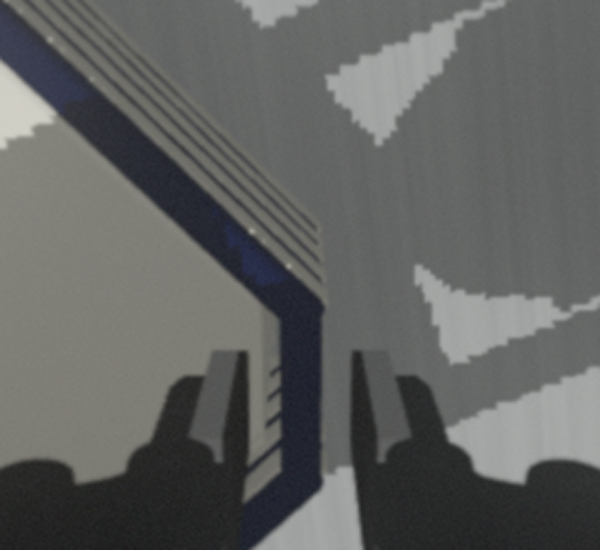

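View pics/ct4.png

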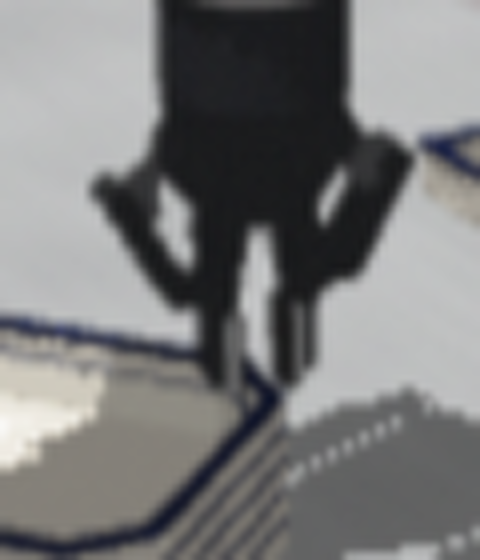

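View pics/cu4.png

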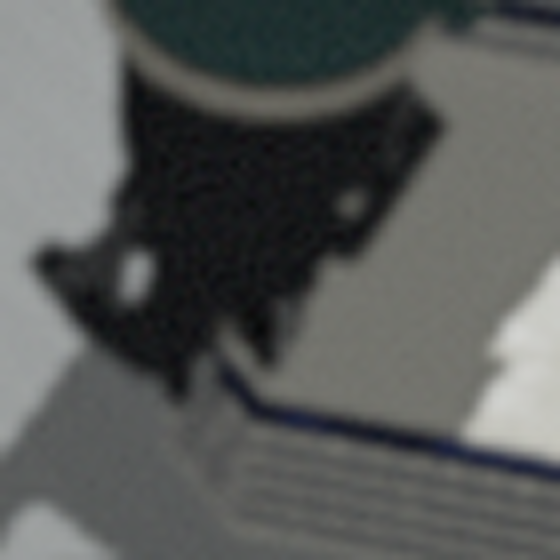

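Run:
```python
from h import *
cs={n:pickle.load(open(n+"4.pkl","rb")) for n in("side","scene","wrist")}
d=np.array([.99,-.143,0]);l=np.array([.143,.99,0])
for h in (.075,.08,.085,.09,.095):
  P=[np.array([.6611,.2159,h])+d*s+l*t for s,t in((-.01,.011),(.01,.011),(-.01,-.011),(.018,-.011),(-.018,-.011))]
  print(h,((proj(cs["wrist"],P[:2])-(200,100))*2.5).round(0).tolist(),((proj(cs["side"],P)-(270,120))*8).round().tolist(),((proj(cs["scene"],P)-(325,230))*8).round().tolist())
print((proj(cs["wrist"],[[.664,.2151,.09],[.656,.2163,.09]])-(200,100))*2.5)
```

```text
0.075 [[247.0, 321.0], [344.0, 321.0]] [[224.0, 401.0], [269.0, 393.0], [244.0, 423.0], [308.0, 411.0], [226.0, 427.0]] [[259.0, 400.0], [206.0, 430.0], [218.0, 347.0], [144.0, 388.0], [239.0, 336.0]]
0.08 [[245.0, 330.0], [346.0, 330.0]] [[224.0, 390.0], [269.0, 382.0], [244.0, 412.0], [308.0, 400.0], [226.0, 416.0]] [[261.0, 391.0], [207.0, 421.0], [219.0, 339.0], [144.0, 380.0], [240.0, 327.0]]
0.085 [[243.0, 339.0], [347.0, 339.0]] [[224.0, 379.0], [269.0, 371.0], [244.0, 401.0], [308.0, 389.0], [226.0, 405.0]] [[262.0, 382.0], [208.0, 413.0], [220.0, 330.0], [145.0, 371.0], [242.0, 318.0]]
0.09 [[242.0, 349.0], [349.0, 349.0]] [[224.0, 368.0], [269.0, 360.0], [244.0, 390.0], [308.0, 378.0], [225.0, 393.0]] [[263.0, 374.0], [209.0, 404.0], [221.0, 321.0], [146.0, 362.0], [243.0, 309.0]]
0.095 [[240.0, 360.0], [350.0, 360.0]] [[223.0, 357.0], [269.0, 349.0], [244.0, 379.0], [308.0, 367.0], [225.0, 382.0]] [[264.0, 365.0], [210.0, 395.0], [222.0, 312.0], [147.0, 353.0], [244.0, 300.0]]
[[310.82374158 404.69146942]
 [268.44348194 404.45447442]]
```

>>> arm_command(
  plan="0 0.002 0 0; 0 0.004 0 0; 0 0.006 0 0; 0 0.008 0 0; 0 0.01 0 0; 0 0.01 0 0; 0 0.01 0 0; 0 0.01 0 0",
)

```text
t: 4.08
position: [0.6612, 0.2159, 0.0375]
orientation: [0.463, -0.534, 0.535, -0.463]
wrist_force: [-5.7, -1.8, 13.9]
grip_width: 0.0202
```

```bash
python3 snap.py 5
```

```text
4.2333 [0.66121915 0.21590162 0.0374621 ] [ 0.46268245 -0.53433798  0.53460265 -0.4632579 ] 0.020017641371241755 [-6.66025878 -2.92772993 14.37841315] [-0.30837607  1.19452773  0.01794872]
```

View pics/ct5.png

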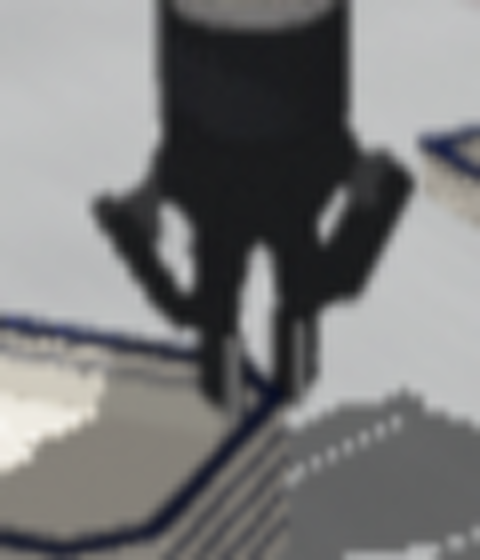

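View pics/cw5.png

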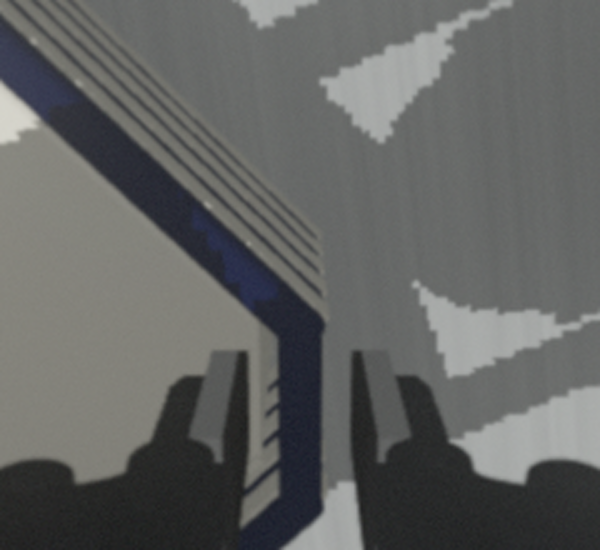

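>>> arm_command(
  plan="0 -0.001 0 0; 0 -0.002 0 0; 0 -0.002 0 0; 0 -0.002 0 0; 0 -0.002 0 0; 0 -0.002 0 0; 0 -0.002 0 0; 0 -0.002 0 0",
)

```text
t: 4.9
position: [0.661, 0.2158, 0.0378]
orientation: [-0.463, 0.534, -0.534, 0.463]
wrist_force: [0.3, 0.3, 0.2]
grip_width: 0.0202
```

Run:
```python
from bench import r
s=r.state();print(s["position"],s["wrist_force"],s["torque"])
from h import *
a=cv2.imread("pics/wrist5.png")[200:320,250:400]; cv2.imwrite("pics/cw5b.png",cv2.resize(a,None,fx=5,fy=5,interpolation=cv2.INTER_CUBIC))
```

```text
[0.66097859 0.21583665 0.03778911] [0.30629959 0.27307863 0.24244244] [ 0.02604611 -0.03158387 -0.01737041]
```

View pics/cw5b.png

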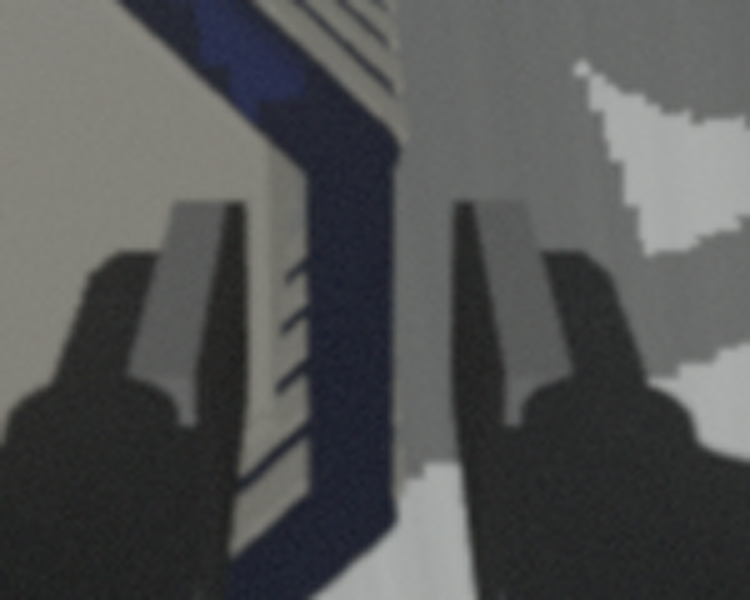

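>>> arm_command(
  plan="0 -0.001 0 0; 0 -0.002 0 0; 0 -0.003 0 0; 0 -0.003 0 0; 0 -0.003 0 0; 0 -0.003 0 0; 0 -0.003 0 0; 0 -0.003 0 0",
  fingers=0.011,
)

```text
t: 5.57
position: [0.661, 0.2158, 0.0408]
orientation: [-0.463, 0.534, -0.534, 0.463]
wrist_force: [-0.1, -0.2, 0.1]
grip_width: 0.0111
```

```bash
sed -i 's/,8,"cu")/,8,"cu"); crop("wrist",250,200,400,320,5,"cv")/' snap.py; python3 snap.py 6
```

```text
5.7167 [0.66101876 0.21583969 0.04088828] [ 0.46296992 -0.53447061  0.53447566 -0.46296413] 0.010590622725773347 [ 0.47884147 -0.33907805  0.40328534] [ 0.0227496  -0.00048634 -0.02818569]
```

View pics/ct6.png

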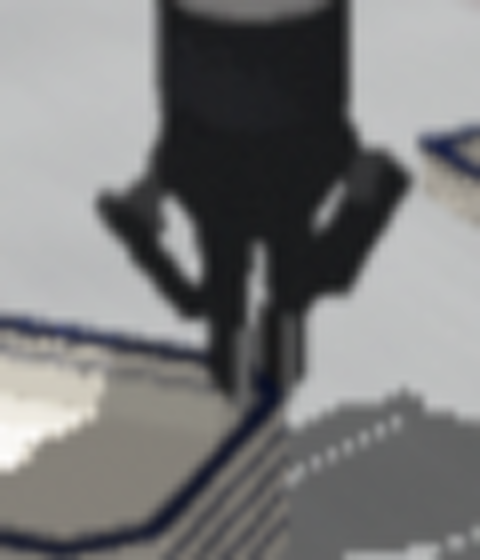

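View pics/cv6.png

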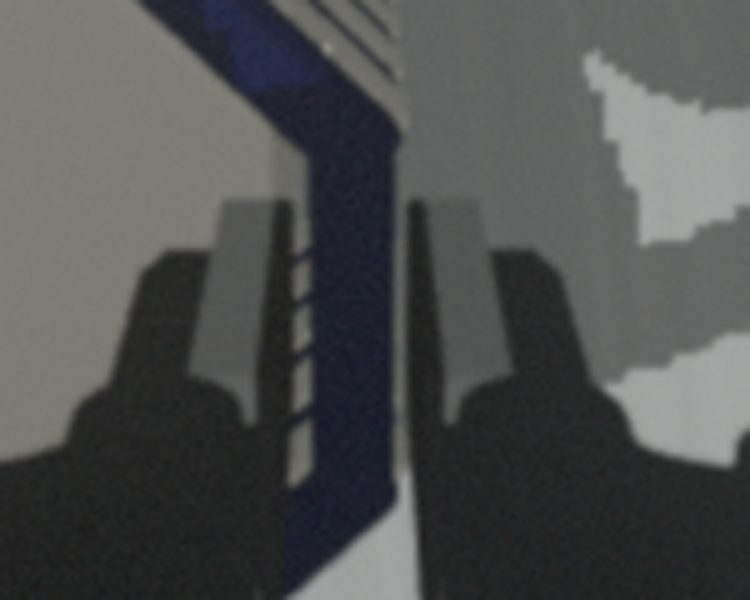

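>>> arm_command(
  plan="0 0.001 0 0; 0 0.0015 0 0; 0 0.0015 0 0; 0 0.0015 0 0; 0 0.0015 0 0; 0 0.0015 0 0; 0 0.0015 0 0; 0 0.0015 0 0",
)

```text
t: 6.38
position: [0.661, 0.2158, 0.0394]
orientation: [0.463, -0.534, 0.534, -0.463]
wrist_force: [0.2, -1.2, -0.7]
grip_width: 0.0111
```

>>> arm_command(
  plan="0 0.0015 0 0; 0 0.0015 0 0; 0 0.0015 0 0; 0 0.0015 0 0; 0 0.0015 0 0; 0 0.0015 0 0; 0 0.0015 0 0; 0 0.0015 0 0",
)

```text
t: 7.05
position: [0.6611, 0.2159, 0.0379]
orientation: [0.463, -0.534, 0.534, -0.463]
wrist_force: [1.1, 0.0, 1.4]
grip_width: 0.0111
```

>>> arm_command(
  plan="0 -0.001 0 0; 0 -0.002 0 0; 0 -0.002 0 0; 0 -0.002 0 0; 0 -0.002 0 0; 0 -0.002 0 0; 0 -0.002 0 0; 0 -0.002 0 0",
)

```text
t: 7.72
position: [0.661, 0.2158, 0.0399]
orientation: [-0.463, 0.534, -0.534, 0.463]
wrist_force: [-0.5, -0.5, -0.2]
grip_width: 0.0112
```

>>> arm_command(
  plan="0 0 0 0; 0 0 0 0; 0 0 0 0; 0 0 0 0; 0 0 0 0; 0 0 0 0; 0 0 0 0; 0 0 0 0",
  fingers=0,
  newtons=20,
)

```text
t: 8.38
position: [0.6611, 0.2158, 0.04]
orientation: [0.463, -0.534, 0.535, -0.463]
wrist_force: [3.4, -0.9, -0.5]
grip_width: 0.0071
```

```bash
python3 snap.py 7
```

```text
8.5333 [0.66107857 0.21582399 0.03995007] [ 0.46291038 -0.53442677  0.53453404 -0.46300688] 0.007305608654421178 [ 3.77109435 -1.19249732  0.19447435] [-0.15773273 -0.64921199  0.06908444]
```

View pics/cv7.png

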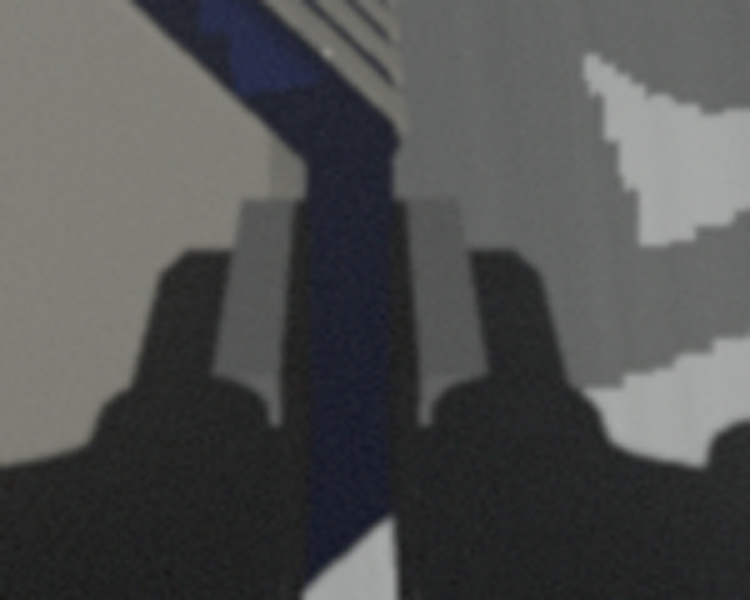

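View pics/ct7.png

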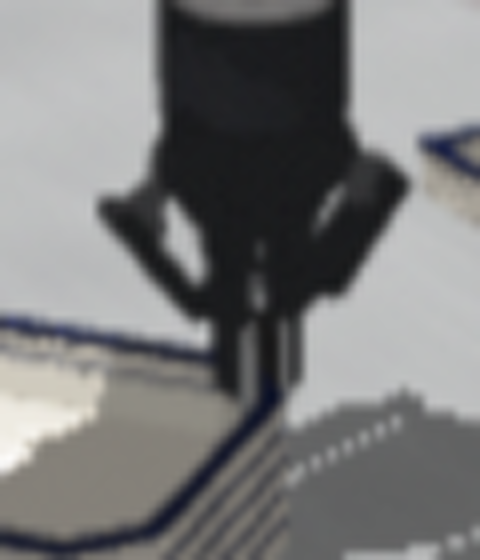

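>>> arm_command(
  plan="0 -0.0005 0 0; 0 -0.001 0 0; 0 -0.0015 0 0; 0 -0.002 0 0; 0 -0.0025 0 0; 0 -0.003 0 0; 0 -0.0035 0 0; 0 -0.004 0 0",
)

```text
t: 9.2
position: [0.6606, 0.2156, 0.0426]
orientation: [-0.463, 0.535, -0.534, 0.462]
wrist_force: [4.7, -0.5, -9.9]
grip_width: 0.0073
```

```bash
sed -i 's/5,"cv")/5,"cv"); crop("side",210,130,330,220,6,"cy")/' snap.py; python3 snap.py 8
```

```text
9.35 [0.6605649  0.21559302 0.04276213] [-0.46344521  0.53463653 -0.53432911  0.46246591] 0.007461161528366095 [ 5.2210082  -0.89358907 -8.35492585] [-0.19103958 -0.91454525  0.03224601]
```

View pics/cy8.png

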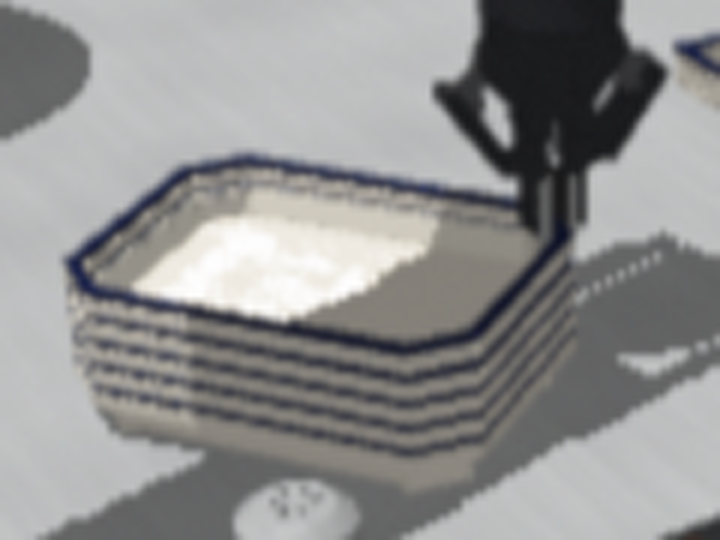

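View pics/cv8.png

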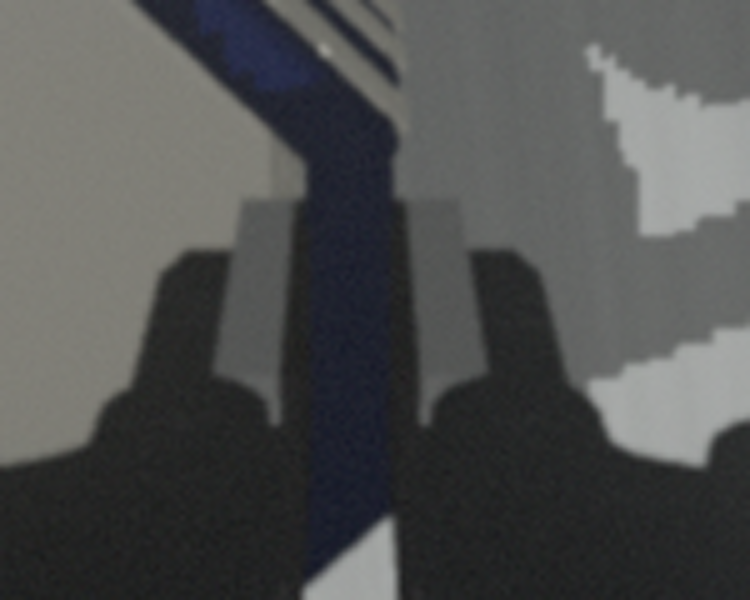

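>>> arm_command(
  plan="0 -0.001 0 0; 0 -0.002 0 0; 0 -0.003 0 0; 0 -0.004 0 0; 0 -0.005 0 0; 0 -0.006 0 0; 0 -0.006 0 0; 0 -0.006 0 0",
)

```text
t: 10.02
position: [0.6613, 0.2157, 0.0504]
orientation: [0.463, -0.534, 0.535, -0.463]
wrist_force: [5.5, -3.5, -1.3]
grip_width: 0.0072
```

```bash
python3 snap.py 9
```

```text
10.1667 [0.66133452 0.2156333  0.05026165] [ 0.46278205 -0.53420793  0.53476817 -0.46311735] 0.007349493417744482 [ 5.57382756 -3.73034609 -0.55299873] [-0.72244008 -1.098095    0.03055238]
```

View pics/cy9.png

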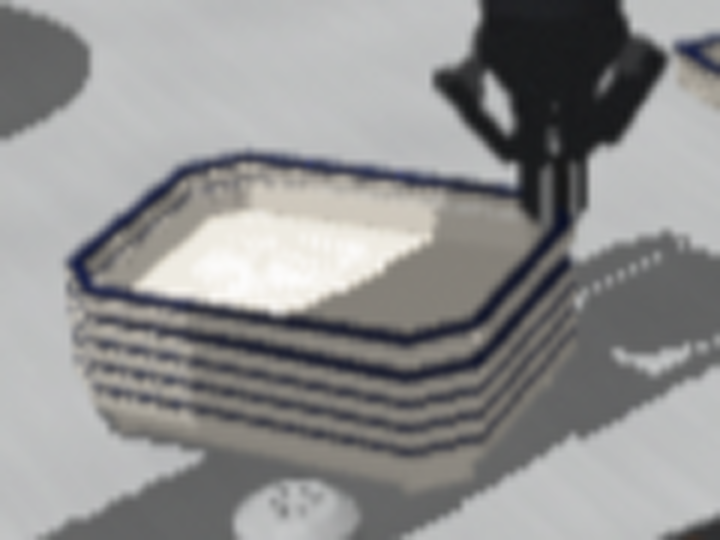

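View pics/cv9.png

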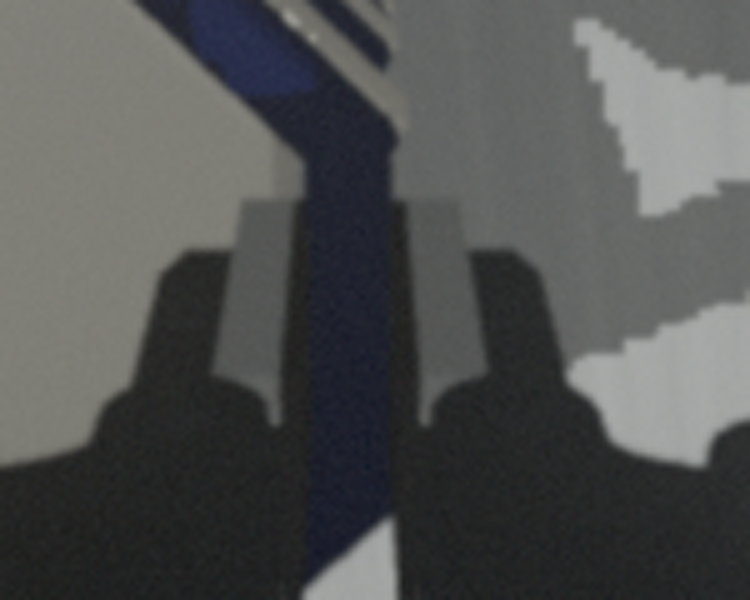

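>>> arm_command(
  plan="0 -0.001 0 0; 0 -0.002 0 0; 0 -0.003 0 0; 0 -0.004 0 0; 0 -0.005 0 0; 0 -0.005 0 0; 0 -0.005 0 0; 0 -0.005 0 0",
)

```text
t: 10.83
position: [0.6609, 0.2159, 0.0548]
orientation: [-0.463, 0.534, -0.534, 0.463]
wrist_force: [3.8, -1.3, -1.2]
grip_width: 0.0072
```

```bash
python3 snap.py 10
```

```text
10.9833 [0.66092719 0.21586084 0.05482561] [-0.4630138   0.53451443 -0.53443315  0.46291873] 0.007022350681591763 [ 2.76052407 -0.82918648 -2.07499912] [-0.29071579 -0.67443982  0.08485623]
```

View pics/cy10.png

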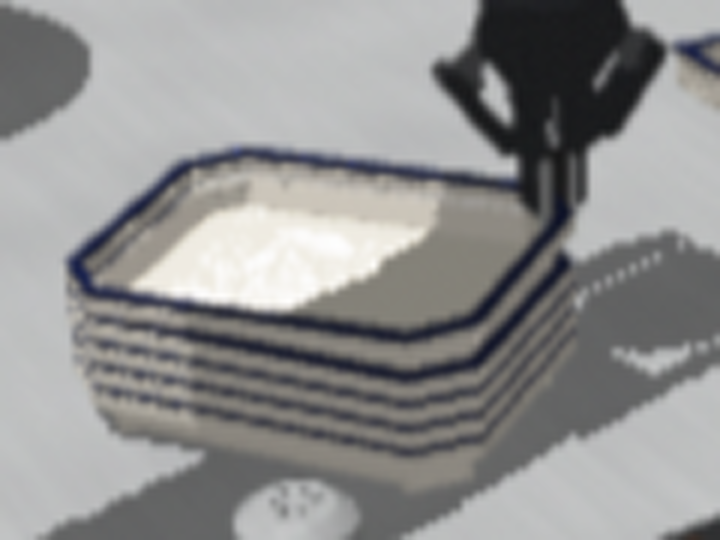

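View pics/cc10.png

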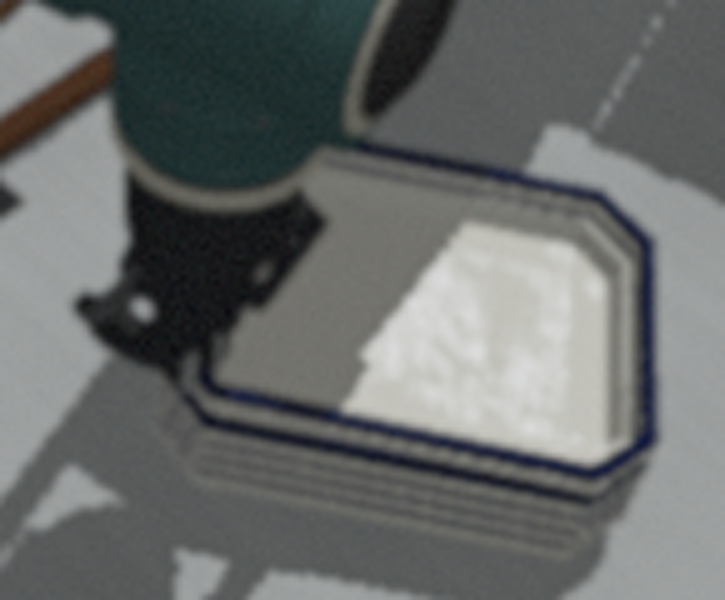

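>>> arm_command(
  plan="0 -0.001 0 0; 0 -0.002 0 0; 0 -0.003 0 0; 0 -0.004 0 0; 0 -0.005 0 0; 0 -0.006 0 0; 0 -0.007 0 0; 0 -0.008 0 0",
)

```text
t: 11.65
position: [0.661, 0.2158, 0.063]
orientation: [-0.463, 0.534, -0.534, 0.463]
wrist_force: [0.6, 0.2, -1.1]
grip_width: 0.0073
```

```bash
python3 snap.py 11
```

```text
11.8 [0.66101136 0.2158784  0.06301027] [ 0.46294076 -0.53445503  0.53447462 -0.46301247] 0.007657554937744465 [ 0.0364007  -0.26569325 -1.16814568] [-0.01384345 -0.22265826 -0.02080606]
```

View pics/cy11.png

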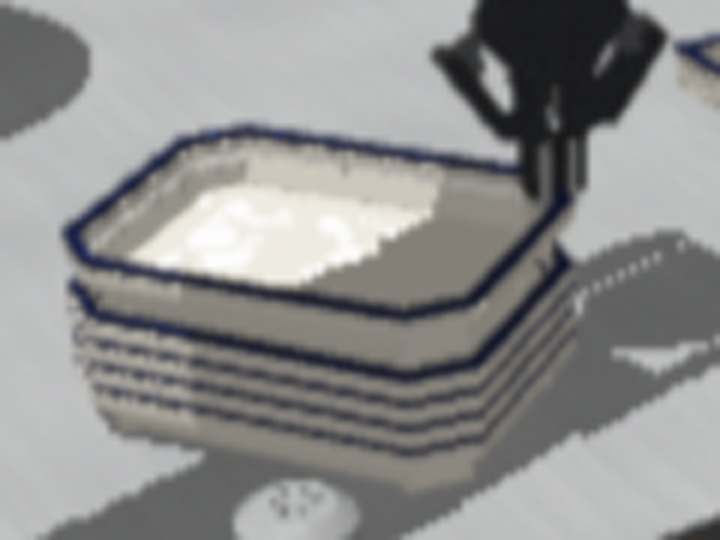

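View pics/cc11.png

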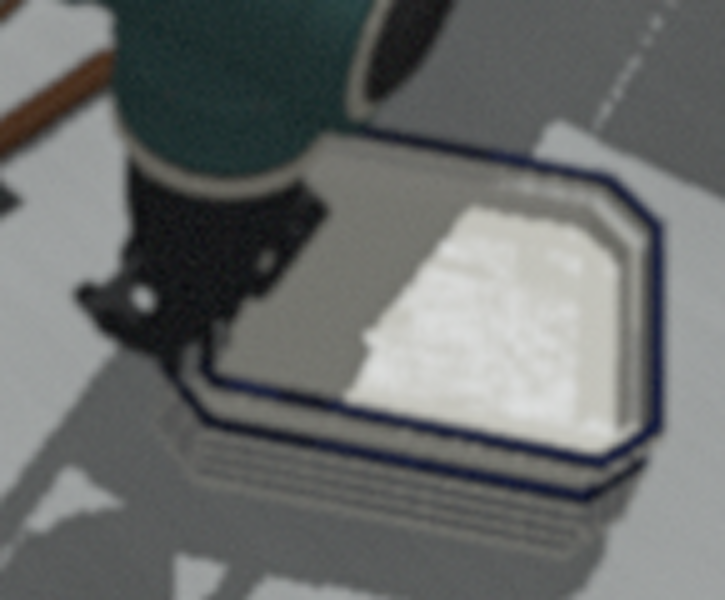

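View pics/cv11.png

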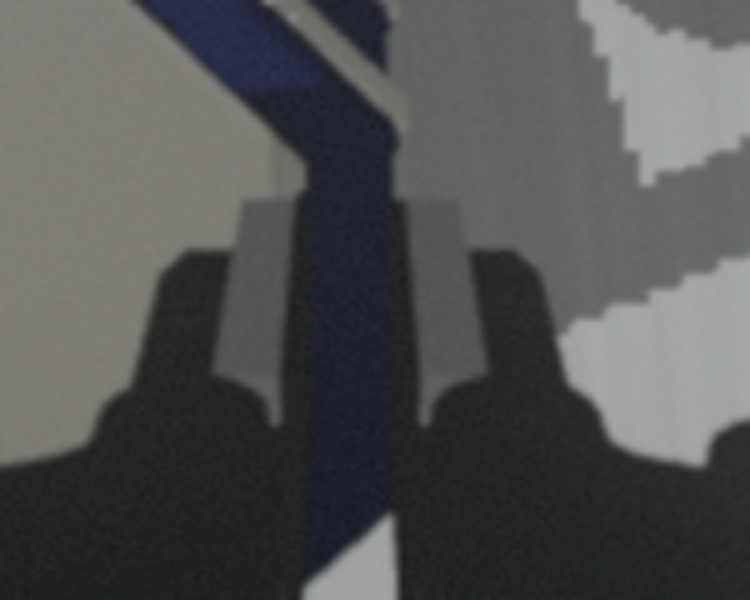

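Run:
```python
import cv2
a=cv2.imread("pics/side10.png")[150:196,216:312]; cv2.imwrite("pics/f1.png",cv2.resize(a,None,fx=8,fy=8,interpolation=cv2.INTER_CUBIC))
a=cv2.imread("pics/scene10.png")[226:306,350:450]; cv2.imwrite("pics/f2.png",cv2.resize(a,None,fx=7,fy=7,interpolation=cv2.INTER_CUBIC))
```

```text
(no output)
```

View pics/f1.png

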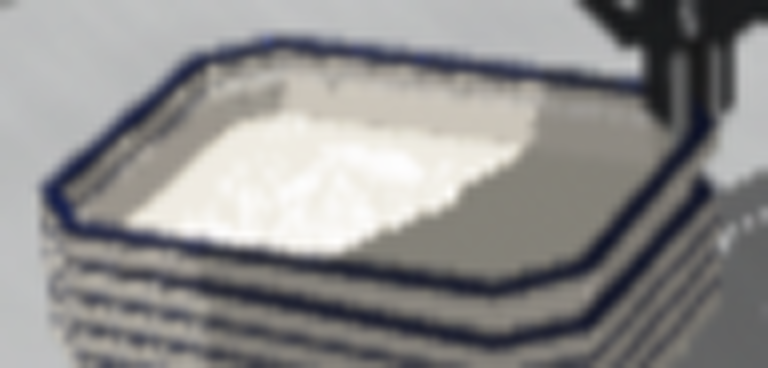

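View pics/f2.png

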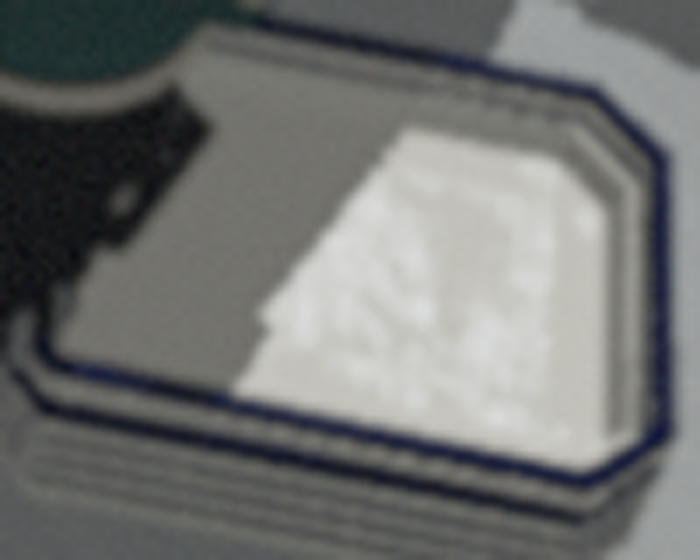

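```bash
cat > fit6.py <<'E'
from h import *
from scipy.optimize import least_squares
from scipy.spatial.transform import Rotation as Ro
V=np.c_[OCT,np.full(8,.034)]
CN=np.array([[.106,.076,.034],[-.106,.076,.034],[-.106,-.076,.034],[.106,-.076,.034]])
def fit(k,obs,z0=.056,p0=None):
    cs={n:pickle.load(open(n+k+".pkl","rb")) for n in obs}
    if p0 is None: p0=[0,0,2.213,.5396,.2545,z0]
    def W(p,X): return (Ro.from_euler("z",p[2])*Ro.from_rotvec([p[0],p[1],0])).apply(X)+p[3:]
    def f(p):
        o=[]
        for n,uv in obs.items():
            d=proj(cs[n],W(p,V));j=np.linalg.norm(d[:,None]-uv[None],axis=2).argmin(0);o.append((d[j]-uv).ravel())
        return np.concatenate(o)
    r=least_squares(f,p0,x_scale=[.01,.01,.01,.003,.003,.003])
    print("p",r.x.round(4),"rms",np.sqrt((r.fun**2).mean()).round(2),"corners z mm",(W(r.x,CN)[:,2]*1e3).round(1))
    return r.x
E
python3 - <<'E'
from fit6 import *
g=lambda P,f,o:(np.array(P)+.5)/f-.5+o
s=g([(197,40),(600,112),(661,172),(660,420),(592,462),(130,372),(82,298),(128,72)],6,[335,220])
q=g([(290,80),(635,140),(667,175),(555,292),(478,303),(108,235),(83,203),(215,92)],7,[210,145])
fit("0",{"scene":s,"side":q})
s=g([(598,90),(670,155),(672,435),(590,487),(45,375)],7,[350,226])
q=g([(43,188),(72,232),(200,55),(280,38),(495,292),(585,268),(713,122)],8,[216,150])
fit("10",{"scene":s,"side":q})
s=g([(612,176),(661,225),(660,428),(600,465),(207,383)],5,[315,200])
q=g([(247,127),(182,140),(67,233),(88,262),(408,317),(475,303),(572,205)],6,[210,130])
fit("11",{"scene":s,"side":q},.077)
E
```

```text
p [-0.006   0.008   2.2143  0.5398  0.2544  0.0554] rms 0.74 corners z mm [88.1 89.8 90.7 89. ]
p [-0.0423  0.0452  2.2178  0.5421  0.2536  0.0633] rms 0.49 corners z mm [ 89.3  98.9 105.3  95.7]
p [-0.0182  0.0201  2.2078  0.541   0.2533  0.0753] rms 0.53 corners z mm [105.8 110.  112.8 108.5]
```

>>> arm_command(
  plan="0 -0.002 0 0; 0 -0.006 0 0; 0 -0.012 0 0; 0 -0.019 0 0; 0 -0.027 0 0; 0 -0.034 0 0; 0 -0.038 0 0; 0 -0.04 0 0",
  newtons=60,
)

```text
t: 12.47
position: [0.6613, 0.2159, 0.1042]
orientation: [0.463, -0.534, 0.535, -0.463]
wrist_force: [0.3, 0.1, -1.4]
grip_width: 0.0061
```

>>> arm_command(
  plan="0 -0.002 0 0; 0 -0.006 0 0; 0 -0.012 0 0; 0 -0.019 0 0; 0 -0.027 0 0; 0 -0.034 0 0; 0 -0.038 0 0; 0 -0.04 0 0",
)

```text
t: 13.13
position: [0.6613, 0.2159, 0.1441]
orientation: [0.463, -0.534, 0.535, -0.463]
wrist_force: [0.2, 0.7, -0.4]
grip_width: 0.0058
```

```bash
python3 snap.py 12
```

```text
13.2833 [0.66095771 0.21586304 0.14283648] [-0.46298597  0.53448074 -0.53445187  0.46296385] 0.005667258593652076 [-0.58916143  0.31348676 -1.2091827 ] [-0.01097865 -0.1373689  -0.02028035]
```

View pics/side12.png

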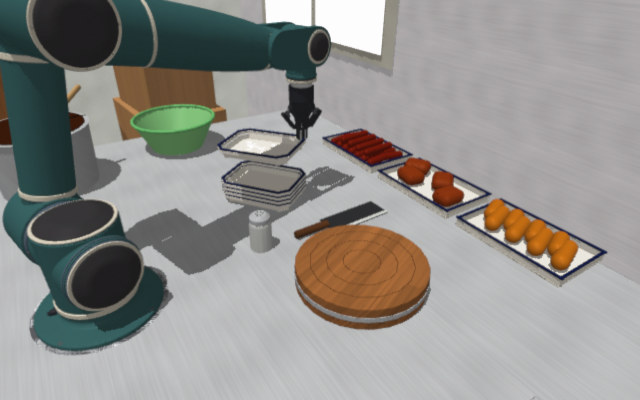

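View pics/scene12.png

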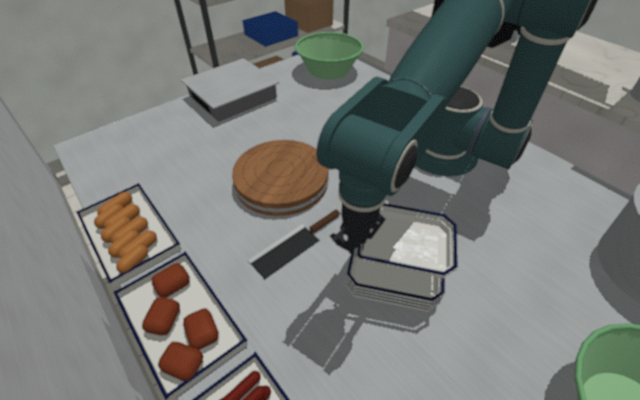

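>>> arm_command(
  plan="0.002 0 0 0; 0.006 0 0.001 0; 0.012 0 0.002 0; 0.02 0 0.003 0; 0.03 0 0.005 0; 0.042 0 0.007 0; 0.056 0 0.009 0; 0.071 0 0.012 0",
)

```text
t: 13.95
position: [0.6627, 0.1423, 0.143]
orientation: [0.463, -0.534, 0.535, -0.463]
wrist_force: [-0.2, 0.5, -1.3]
grip_width: 0.006
```

>>> arm_command(
  plan="0.015 0 0.003 0; 0.031 0 0.005 0; 0.047 0 0.008 0; 0.063 0 0.011 0; 0.079 0 0.013 0; 0.095 0 0.016 0; 0.111 0 0.019 0; 0.127 0 0.021 0",
)

```text
t: 14.62
position: [0.6655, 0.0135, 0.1429]
orientation: [0.463, -0.534, 0.534, -0.463]
wrist_force: [0.8, 0.4, -1.4]
grip_width: 0.0057
```

>>> arm_command(
  plan="0.016 0 0.003 0; 0.032 0 0.005 0; 0.048 0 0.008 0; 0.064 0 0.011 0; 0.08 0 0.013 0; 0.096 0 0.016 0; 0.112 0 0.019 0; 0.128 0 0.022 0",
)

```text
t: 15.28
position: [0.669, -0.1163, 0.1429]
orientation: [-0.463, 0.534, -0.534, 0.463]
wrist_force: [0.1, -0.1, -1.8]
grip_width: 0.0062
```

>>> arm_command(
  plan="0.016 0 0.003 0; 0.032 0 0.005 0; 0.048 0 0.008 0; 0.062 0 0.01 0; 0.074 0 0.012 0; 0.084 0 0.014 0; 0.09 0 0.016 0; 0.094 0 0.017 0",
)

```text
t: 15.95
position: [0.6725, -0.2109, 0.1428]
orientation: [-0.463, 0.535, -0.534, 0.463]
wrist_force: [0.1, -0.7, -1.0]
grip_width: 0.0059
```

>>> arm_command(
  plan="0.006 0 0.001 0; 0.012 0 0.002 0; 0.018 0 0.003 0; 0.024 0 0.004 0; 0.03 0 0.005 0; 0.036 0 0.006 0; 0.04 0 0.007 0; 0.042 0 0.007 0",
)

```text
t: 16.62
position: [0.6733, -0.2534, 0.1428]
orientation: [-0.463, 0.535, -0.535, 0.463]
wrist_force: [-0.5, -0.2, -1.3]
grip_width: 0.006
```

```bash
python3 snap.py 13
```

```text
16.7667 [ 0.67327153 -0.25273051  0.14288072] [-0.46291365  0.53454986 -0.53446914  0.46293642] 0.006038027974451391 [ 0.65492466 -0.5538984  -1.92041283] [-0.05025313 -0.15044095 -0.01012972]
```

View pics/side13.png

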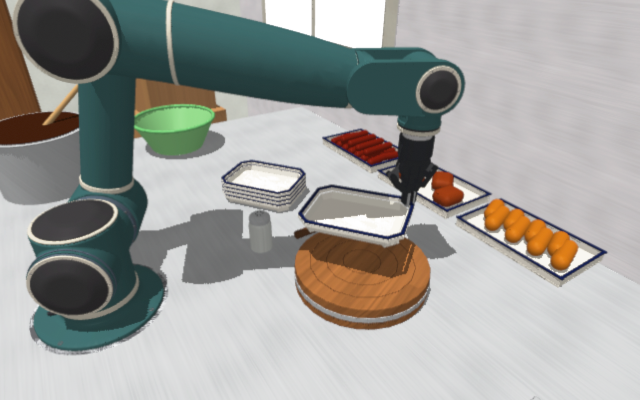

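View pics/scene13.png

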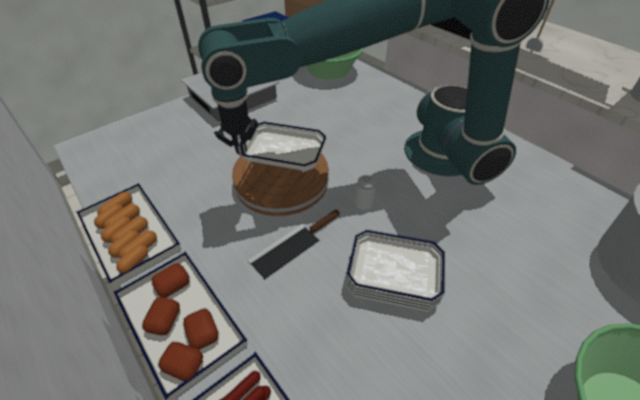

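>>> arm_command(
  plan="0.003 0 0 0; 0.008 0 0 0; 0.014 0 0 0; 0.02 0 0 0; 0.025 0 0 0; 0.028 0 0 0; 0.03 0 0 0; 0.03 0 0 0",
)

```text
t: 17.43
position: [0.6689, -0.2829, 0.1428]
orientation: [-0.463, 0.535, -0.535, 0.463]
wrist_force: [0.5, 0.1, -1.0]
grip_width: 0.006
```

```bash
python3 snap.py 14
python3 - <<'E'
import cv2
a=cv2.imread("pics/side14.png")[160:330,290:440]; cv2.imwrite("pics/g1.png",cv2.resize(a,None,fx=3.5,fy=3.5,interpolation=cv2.INTER_CUBIC))
a=cv2.imread("pics/side14.png")[170:270,300:430]; cv2.imwrite("pics/g1.png",cv2.resize(a,None,fx=6,fy=6,interpolation=cv2.INTER_CUBIC))
a=cv2.imread("pics/scene14.png")[110:220,220:345]; cv2.imwrite("pics/g2.png",cv2.resize(a,None,fx=5,fy=5,interpolation=cv2.INTER_CUBIC))
E
```

```text
17.5833 [ 0.66906496 -0.28223531  0.14293272] [-0.46295444  0.53446271 -0.53443809  0.4630321 ] 0.0061731572228748656 [-0.12564898  0.63468549 -0.13841693] [-0.05739462 -0.14384595  0.01973753]
```

View pics/g1.png

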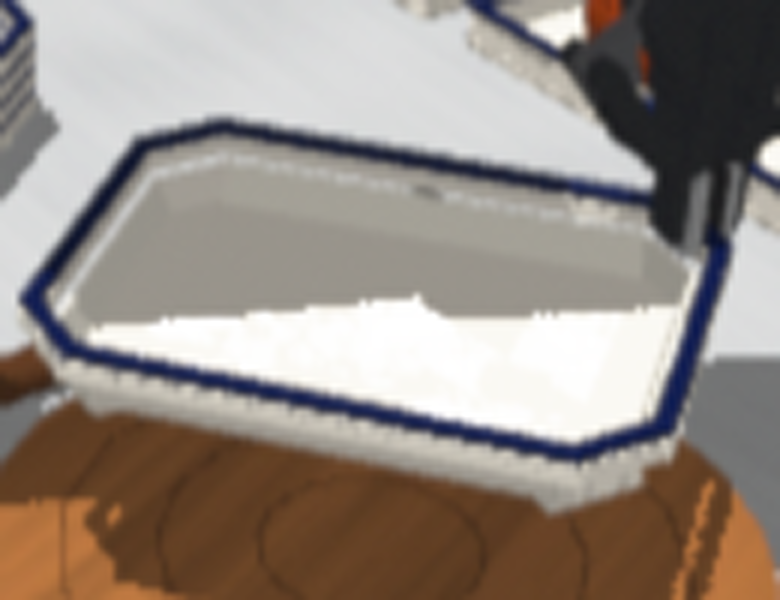

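View pics/g2.png

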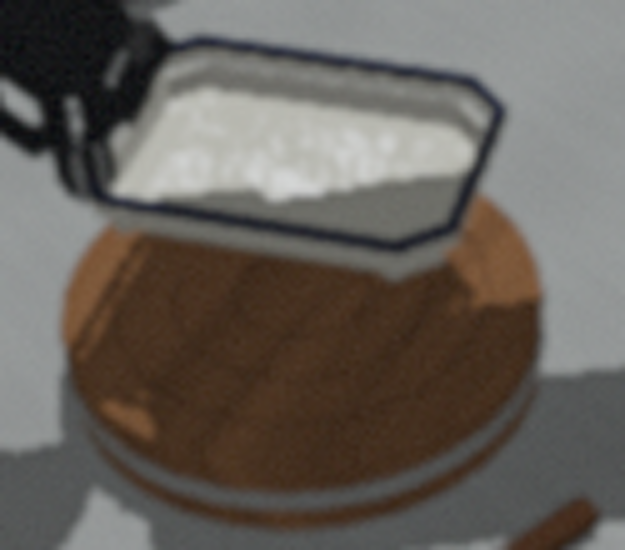

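Run:
```python
from fit6 import *
g=lambda P,f,o:(np.array(P)+.5)/f-.5+o
q=g([(22,297),(68,352),(140,138),(222,120),(575,460),(670,432),(728,240)],6,[300,170])
s=g([(205,37),(475,78),(505,108),(455,232),(398,250),(100,200)],5,[220,110])
fit("14",{"scene":s,"side":q},p0=[0,0,2.213,.55,-.245,.158])
fit("14",{"side":q},p0=[0,0,2.213,.55,-.245,.158])
for k in ("side","scene"):
    c=pickle.load(open(k+"4.pkl","rb"))
    im=c["pixels"].astype(int); m=((im[:,:,2]-im[:,:,0])>40)
    print(k,ground(c,[(362,226)],.06).round(3))
    x0,x1,y0,y1=(285,440,222,330) if k=="side" else (225,322,135,225)
    mm=np.zeros_like(m);mm[y0:y1,x0:x1]=m[y0:y1,x0:x1]
    P=[]
    for x in range(x0+3,x1-3,2):
        ys=np.where(mm[:,x])[0]
        if len(ys): P.append((x,ys[0]))
    G=ground(c,P,.06)[:,:2]
    f=least_squares(lambda p:np.hypot(*(G-p).T)-.16,[.55,-.24],loss="soft_l1",f_scale=.002); print(f.x,np.median(abs(f.fun)))
```

```text
p [-0.0206  0.0173  2.2117  0.5488 -0.2426  0.155 ] rms 0.62 corners z mm [185.6 189.2 192.4 188.7]
p [-0.0312  0.0118  2.2175  0.558  -0.2322  0.1465] rms 0.32 corners z mm [176.9 179.4 184.1 181.6]
side [[ 0.644 -0.128  0.06 ]]
[ 0.54569486 -0.24417932] 0.0030846686040374993
scene [[0.514 0.104 0.06 ]]
[ 0.55397337 -0.23942555] 0.0013027081242394933
```

>>> arm_command(
  plan="0.03 0 0 0; 0 0 0 0; 0 0 0 0; 0 0 0 0; 0 0 0 0; 0 0 0 0; 0 0 0 0; 0 0 0 0",
)

```text
t: 18.25
position: [0.669, -0.2826, 0.1429]
orientation: [-0.463, 0.535, -0.535, 0.463]
wrist_force: [0.1, -0.1, -1.5]
grip_width: 0.0058
```

```bash
python3 snap.py 15
python3 - <<'E'
from h import *
d=lambda n,a,b,x:np.abs(pickle.load(open(n+a+".pkl","rb"))["pixels"][x[1]:x[3],x[0]:x[2]].astype(int)-pickle.load(open(n+b+".pkl","rb"))["pixels"][x[1]:x[3],x[0]:x[2]]).max(2)
print("tray 14 vs 15 changed px",(d("side","14","15",(290,160,440,280))>40).sum(),(d("scene","14","15",(220,110,345,200))>40).sum())
a=cv2.imread("pics/side15.png")[140:290,190:430]; cv2.imwrite("pics/h1.png",cv2.resize(a,None,fx=3.3,fy=3.3,interpolation=cv2.INTER_CUBIC))
E
```

```text
18.4 [ 0.66899675 -0.28249789  0.14291325] [ 0.46294825 -0.534483    0.53449739 -0.46294642] 0.006020069609169117 [-0.00425399 -0.43008699 -1.35854468] [-0.12558495 -0.18082076  0.04159079]
tray 14 vs 15 changed px 4 0
```

View pics/h1.png

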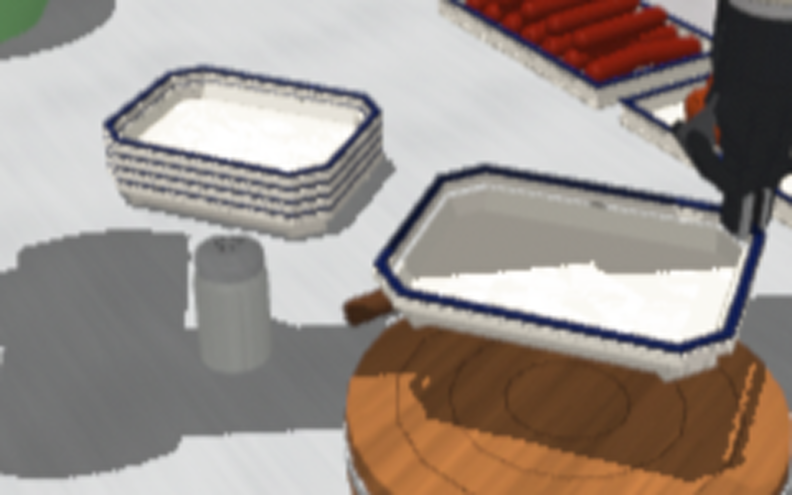

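The tray is still and nearly level over the block. The four-tray nest is seated evenly, and the shaker and cleaver look unmoved.

```bash
python3 -c "
from bench import r
print(r.close_job())"
```

```text
the job is handed in; nothing more can be done
None
```

I pinched the top tray's rim at its corner_c (the corner farthest from the robot's base) with 20 N and peeled it off. I then lifted it clear at 60 N, carried it over the chopping block and handed the job in at about 18.4 s; no verdict is reported.

**Peel:** a camera fit partway up, compared with the start, showed corner_c up about 15 mm, its neighbours up about 9 and 7 mm, and the opposite corner up about 1 mm. That meets step 1. The 9 mm was close to the 10 mm limit at that moment, but the tray had already passed 12 mm with more margin.

**Final hold:** just before hand-in, the two-camera fit put the tray's middle within about 5 mm of the block's middle. Its underside was about 95 mm above the block and the tilt was about 1.5°. Two pictures 0.8 s apart showed no motion. The four trays left looked evenly seated and the shaker and cleaver unmoved, by eye only.

**Checks that disagreed:**
- **Fingertip height:** the cameras showed the fingertips about 40 mm higher than the reported TCP, so I went by the pictures. A light touch (14 N) inside the tray, which I took to be its 14 mm ledge, put the tips about 5 mm lower than the pictures did. I gripped about 2 mm above that touch.
- **Final pose:** the side camera on its own put the tray about 9 mm lower and about 14 mm sideways of the two-camera fit, still well within tolerance.
- **Stray move:** one row of the last hold call wrongly asked for a 30 mm shift. The tray came straight back to the same place.

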